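# Close a bench micrometer on a tensile test bar with its ratchet

### The arm

A 6-joint arm with a two-finger parallel gripper is mounted at the origin on a cart in front of the work surface, level with it; the furniture and walls round the work are solid. World frame = base frame: x ahead of the robot, y to its left, z up, the work surface at z = 0. Lengths are in m, angles in rad, forces in N, time in s.
With the tool pointing down it reaches from about 0.3 to 0.775 m from the base axis. Payload 14.6 kg.
Tool frame: the origin (TCP) lies where the fingers leave the gripper's body, on its centre line; the fingertips stand 97 mm ahead of it and the grasp point (between the pads) lies 78 mm ahead of it (ctrl.finger_overhang is the distance from the TCP to the fingertips, in m); z points along the fingers, y is the direction in which the jaws open and shut (so a half turn about z gives the same grasp; the last joint's range is limited). The gripper opens to 94 mm and grips with 3 to 60 N. Pads are 16 mm wide; open, the fingers measure 119 mm over their backs; the gripper's body (75 mm by 177 mm) begins 78 mm behind the grasp point.
Start: joints at [1.236, 0.3, 1.521, -0, 1.321, -0.067], TCP at [0.146, 0.53, 0.303] pointing down, gripper open.
Joint ranges: [-3.03, 3.03], [-0.79, 2.21], [0.23, 2.52], [-1.04, 4.18], [0, 3.07], [-2.55, 2.55]. Speed limits (rad/s): [2.22, 2.22, 2.57, 3.14, 3.14, 3.14].

### API

Orientations are given as [roll, pitch, yaw] about the fixed x, y, z axes, in that order (R = Rz(yaw) Ry(pitch) Rx(roll)).
In Python, from station import ctrl, imaging, hand_in gives the robot as it stands.
- The arm moves only by the shell command python3 -m pendant 'ROWS' [FORCE]. ROWS is JSON, a list of rows, each a list of 7 numbers: the shift along the tool's x, y, z normalised to -1 to 1, where 1 is 120 mm, then the turn, a rotation vector about the tool's x, y, z normalised to -1 to 1, where 1 is 30 degrees, then the closure, from -1 (fully open) to 1 (shut). A call has 1 to 10 rows; each row shifts and turns the commanded pose from where the row before left it, along the tool's axes as they then stand; what a row does not reach is not made up. A row lasts 1/12 s, in which the tool goes at most 41.7 mm and 7.16 degrees, less where a joint would pass 70% of its speed; a pose out of reach is approached as far as the arm can. A call with a number of a shift or a turn outside -1 to 1 is refused whole. A call with a gripper value outside its range is refused whole. The fingers move at their own pace and stop on an object; FORCE is the grip in N (left out, the last holds). Time passes only in rows, so rows that do not move let the fingers close. It gives the time, the measured TCP pose, the force and the opening at its end, in the units of the state.
- ctrl.get_obs(): the state, without advancing time (a new reading comes with each control period).
- imaging.camera(name): name is "scene" or "top"; returns a dict with "image" (480x640x3 uint8, red, green, blue), "mtx" (3x3 intrinsics, pixels), "k1" (the pictures are not rectified: a ray, as slopes to the right and down, at radius r is drawn at 1 + k1 r^2 times it, then the intrinsics apply), "rvec" (rotation vector, rad) and "tvec" (3), from world to camera coordinates, as OpenCV has them. Camera axes: x right, y down, z forward; pixel columns grow to the right and rows downward; lengths in m; the calibration is good to about 2 mm. A picture is of the moment at which its call begins. There is no depth.
- hand_in(): hands the job in, once; it reports no verdict.
The state is a dict: "time_s": time; "qpos": joint angles; "joint_vel": joint speeds; "tau": joint torques, N m; "ee_pos": TCP position; "eef_rot": TCP orientation; "force": force on the tool from outside, world axes, zero at the start; "moment": the same for the moment, N m; "grip_width": finger opening in m.
Only numpy, scipy, OpenCV 4.12 (cv2) and the standard library are available. Lean on these libraries where they do the work, as an engineer would, in place of code of your own. Each camera call takes 0.05 s, during which the arm holds its last target.

### The job

Measure the thickness of the orange tensile test bar with the bench micrometer: lay the middle of its narrow waist flat on the anvil, under the spindle, and let go of it. Then close the micrometer gently on it with the black ratchet knob on top, turning clockwise until the ratchet slips and clicks; one or two clicks and stop, not a third, and leave the bar clamped there for the reading. Leave the other things on the desk where they are.

Things in the scene. Friction and masses are not known exactly. Their poses are not given: they have to be found in the camera images.
- orange_bar: Orange tensile test bar (dog-bone), to be measured; loose, about 25 g. 165 mm long; end tabs 20 mm wide and 32 mm long (grip across the width, middle of a tab 67 mm from the origin); straight waist 13 mm wide, 57 mm long. Thickness uniform but unknown, 5 to 8 mm. Origin: centre of the underside; x along it. Starts flat on the desk left of the micrometer, roughly along world y.
- white_bar: White tensile test bar of the same outline, lying near the orange one (the two change places). Origin as on the orange bar. Not to be disturbed.
- gauge: Bench micrometer, fixed, grey. Origin on its vertical measuring axis at desk height; front faces -x. Base x -41..77, y -47..47 mm, 20 mm high. Behind the axis a column (x 45..71 mm, 44 wide); from it an arm with readout over the axis (50 mm wide, x -24 mm to column, 68 to 102 mm above desk), under it a spindle guide, radius 9 mm, down to 60 mm. The gap at the anvil is open in front and at both sides.
- anvil: Round flat steel anvil on the measuring axis, fixed, 23 mm across, on a socket of radius 16 mm and height 33 mm. Origin: centre of its flat top. The top is adjustable and stands 44 to 46 mm above the desk. A bar laid centrally on it balances.
- spindle: Steel spindle, 8 mm across, on the measuring axis above the anvil; it moves straight up and down and does not turn. Origin: centre of its flat lower face. Loaded through the ratchet it presses on the bar with 12 to 22 N; 35 N would be overload.
- spindle_tip (a point): Centre of the spindle's flat lower face. At the start 56.6 to 57.4 mm above the desk. It goes down in proportion as the sleeve is turned clockwise and stays where it is left. With the bar in place it meets the bar after somewhere from 1 to 3 rad of turning, so the knob must be regripped once or twice.
- sleeve: Bright round sleeve under the knob, 30 mm across, 107 to 126 mm above the desk. It turns on the measuring axis and drives the spindle; clockwise seen from above closes. It resists with about 0.09 N m. Gripping it instead of the knob bypasses the ratchet and overloads the bar. Origin: on the axis, centre of its lower face.
- sleeve_mark (a point): Red index line on the sleeve: point on its upper rim, 15 mm from the axis.
- knob_top (a point): Centre of the top face of the black ribbed ratchet knob: round, 22 mm across, 24 mm high (128 to 152 mm above the desk, just above the wider sleeve), on the measuring axis; stays at this height, no end stop. Clockwise (from above) it carries the sleeve along, spindle down, until the ratchet slips; counter-clockwise it drives it back the same way. Let go before turning the hand back.
- ratchet (a point): Ratchet inside the knob, on the axis at its lower face. Feel at the knob, clockwise: about 0.09 N m while the spindle travels; when it bears on the bar this climbs to about 0.135 N m, the knob now turning alone, then falls and reverses a little: that fall is the click, one per 24 degrees (0.42 rad) of slip. With the hand still all read 0.04 to 0.06 N m lower; the click is a fall of about 0.1 N m.
- knob_mark (a point): White index line on the knob: point on its lower rim, 11 mm from the axis. At the start it stands over the sleeve's red line; the two part by 24 degrees at each click (seen from above the two points are 4 mm apart at the start, 6.7 mm after one click, 11.2 mm after two, 15.6 mm after three).
- caliper: Sliding caliper, 78 x 200 x 11 mm, lying to the right of the micrometer; origin centre of its underside. Bystander.
- pen: Red pen, 145 mm long, 9 mm high, behind the bars; origin centre of its underside. Bystander.
- screw_tin: Round white tin, 50 mm across, 18 mm high, behind and left of the micrometer; origin centre of its underside. Bystander.
- hex_keys: Hex keys in a red holder, 67 x 52 x 17 mm, behind the bars; origin centre of its underside. Bystander.

How it is judged:
By the outcome, as a careful person would: the job done as asked, in the order asked, and still so for the second after the job is handed in, with the robot touching nothing.
It also fails if it takes over 72 s, if anything falls off the work surface, if the arm or the gripper's body presses on something with over 40 N, if the wrist force passes 120 N, or if a joint passes its speed limit or range.

## Working session

There is one attempt and no reset: what is moved stays moved. The work goes in short steps, Python scripts to look and compute and a shell command to move; the robot and the scene stay as the last step left them, time stands still between calls to the robot, and variables do not carry over. Pictures are saved under pics/ and viewed, and the job is handed in when it is done.

```bash
ls; mkdir -p pics; python3 - <<'E'
from station import ctrl, imaging
import cv2,numpy as np
print(ctrl.get_obs(), ctrl.finger_overhang)
for n in("scene","top"):
    c=imaging.camera(n); cv2.imwrite(f"pics/{n}0.png",c["image"][:,:,::-1]); print({k:v for k,v in c.items() if k!="image"})
E
```

```text
pics
{'time_s': 0.0, 'qpos': array([ 1.23641629e+00,  3.00454786e-01,  1.52160966e+00, -2.19984960e-05,
        1.32070407e+00, -6.65805151e-02]), 'joint_vel': array([ 9.17966929e-04, -8.07073787e-04, -1.79543086e-04,  1.46754503e-03,
       -1.85961858e-03,  3.40658056e-05]), 'tau': array([-3.80576123e-03, -5.31789351e+01, -3.52742457e+01,  7.06650387e-02,
        2.43756064e-02, -1.08206891e-04]), 'ee_pos': array([0.14547823, 0.53024302, 0.30208313]), 'eef_rot': array([-3.14041798e+00, -5.69711424e-05,  2.87379855e+00]), 'force': array([-0.45266952,  0.07954547, -0.80905018]), 'moment': array([-0.01116913, -0.02942408, -0.04340059]), 'grip_width': 0.09417990416721167} 0.0972
{'mtx': array([[459.774101  ,   0.        , 314.24294974],
       [  0.        , 459.774101  , 237.94111837],
       [  0.        ,   0.        ,   1.        ]]), 'k1': -0.045480321512618084, 'rvec': array([ 0.78690778, -2.50135626,  1.17969192]), 'tvec': array([0.44254715, 0.32859428, 0.74795599])}
{'mtx': array([[529.12080326,   0.        , 312.20592177],
       [  0.        , 529.12080326, 238.04309349],
       [  0.        ,   0.        ,   1.        ]]), 'k1': -0.06977339055626638, 'rvec': array([ 2.11727815, -2.13911354,  0.20699194]), 'tvec': array([-0.08230141,  0.6111327 ,  1.24414952])}
```

View pics/scene0.png

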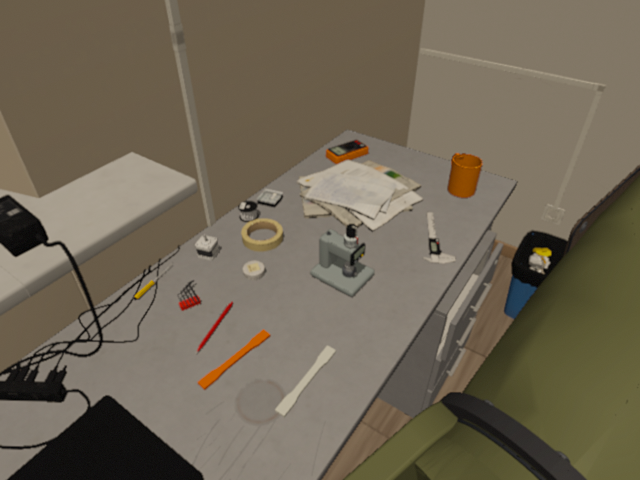

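View pics/top0.png

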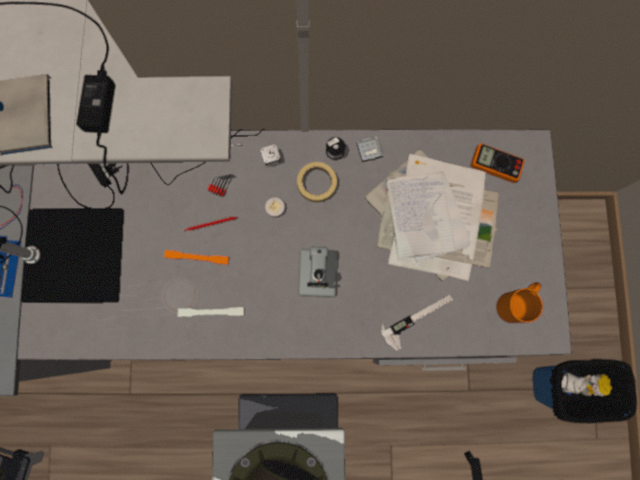

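```bash
cat > h.py <<'E'
from station import ctrl, imaging
import cv2,numpy as np
from scipy.spatial.transform import Rotation as R
def proj(c,P):
    d=np.array([c["k1"],0,0,0,0.]);return cv2.projectPoints(np.atleast_2d(np.float64(P)),c["rvec"],c["tvec"],c["mtx"],d)[0][:,0]
def back(c,uv,z):
    d=np.array([c["k1"],0,0,0,0.]);n=cv2.undistortPointsIter(np.float64(uv).reshape(-1,1,2),c["mtx"],d,None,None,(3,50,1e-10))[:,0]
    Rm=cv2.Rodrigues(c["rvec"])[0];o=-Rm.T@c["tvec"];r=np.c_[n,np.ones(len(n))]@Rm
    return o+r*((z-o[2])/r[:,2])[:,None]
def crop(c,x0,y0,x1,y1,s,name):
    im=c["image"][y0:y1,x0:x1,::-1];cv2.imwrite(f"pics/{name}.png",cv2.resize(im,None,fx=s,fy=s,interpolation=cv2.INTER_CUBIC))
E
python3 - <<'E'
from h import *
t=imaging.camera("top");s=imaging.camera("scene")
crop(t,150,230,350,340,4,"t1");crop(s,190,320,350,420,5,"s1");crop(s,290,210,390,300,6,"s2");crop(t,285,230,355,310,7,"t2")
for n,c in(("t",t),("s",s)):
    print(n,proj(c,[[0,0,0],[.146,.53,.2],[.4,0,0]]), -cv2.Rodrigues(c["rvec"])[0].T@c["tvec"])
    hsv=cv2.cvtColor(c["image"],cv2.COLOR_RGB2HSV);m=cv2.inRange(hsv,(5,180,120),(22,255,255))
    nn,l,st,ce=cv2.connectedComponentsWithStats(m)
    for i in range(1,nn):
        if st[i,4]>150:
            r=cv2.minAreaRect(np.argwhere(l==i)[:,::-1].astype(np.float32));print(st[i],ce[i],r); print(back(c,cv2.boxPoints(r),.006).round(4).tolist(),back(c,[ce[i]],.006))
E
```

```text
t [[277.80413294 493.49506542]
 [ 19.67613752 446.22499869]
 [277.47442116 325.3790198 ]] [ 0.37065125 -0.07605364  1.33603825]
[472 144  52  37 229] [492.54585153 166.62882096] ((497.83563232421875, 162.43836975097656), (49.85953140258789, 22.705982208251953), 20.556045532226562)
[[0.8149, -0.5113, 0.006], [0.8745, -0.5374, 0.006], [0.8252, -0.6609, 0.006], [0.7662, -0.6337, 0.006]] [[ 0.80832286 -0.57039143  0.006     ]]
[165 251  64  13 356] [196.37921348 256.88483146] ((196.2926788330078, 256.8658447265625), (63.49812698364258, 6.957186222076416), 6.340191841125488)
[[0.5747, 0.2884, 0.006], [0.5926, 0.2871, 0.006], [0.5731, 0.1249, 0.006], [0.5553, 0.1266, 0.006]] [[0.57385515 0.20623801 0.006     ]]
[510 284  32  38 493] [521.80527383 302.37525355] ((525.5, 302.5), (37.0, 31.0), 90.0)
[[0.4958, -0.5922, 0.006], [0.4945, -0.6735, 0.006], [0.4008, -0.6656, 0.006], [0.4024, -0.5853, 0.006]] [[ 0.44860092 -0.61935623  0.006     ]]
s [[579.56074927 434.9413976 ]
 [334.34679267 726.11974673]
 [371.33981664 329.22850065]] [0.14387084 0.5538593  0.73198457]
[326 146  42  18 299] [346.26421405 154.80267559] ((346.8513488769531, 154.9254913330078), (13.850419998168945, 41.70430374145508), 84.14398956298828)
[[0.8878, -0.5553, 0.006], [0.7912, -0.6567, 0.006], [0.742, -0.5804, 0.006], [0.8348, -0.4847, 0.006]] [[ 0.81563367 -0.56762507  0.006     ]]
[451 153  31  45 987] [464.6585613  174.91995947] ((462.661376953125, 174.9552459716797), (29.509679794311523, 43.003875732421875), 16.50436019897461)
[[0.4787, -0.544, 0.006], [0.5417, -0.7944, 0.006], [0.4471, -0.7939, 0.006], [0.3972, -0.5496, 0.006]] [[ 0.45889938 -0.66579446  0.006     ]]
[198 330  72  59 668] [232.81886228 359.35329341] ((233.7393798828125, 358.7977600097656), (9.535892486572266, 86.03695678710938), 51.20344924926758)
[[0.5959, 0.2914, 0.006], [0.5764, 0.1249, 0.006], [0.5545, 0.1327, 0.006], [0.5759, 0.296, 0.006]] [[0.5767465  0.21735448 0.006     ]]
```

View pics/t1.png

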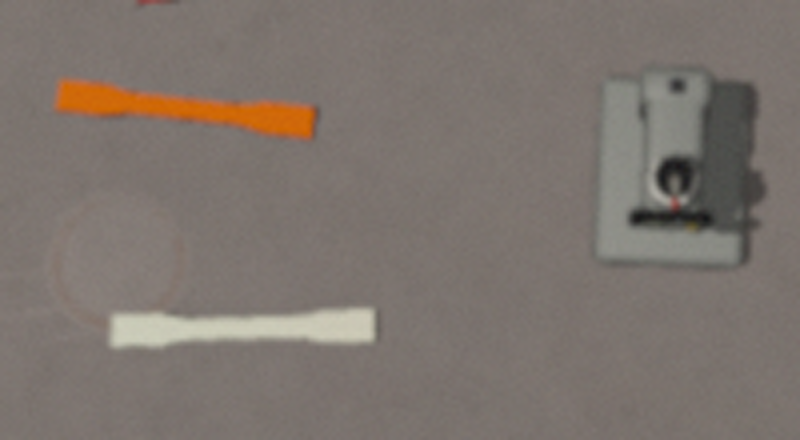

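View pics/s1.png

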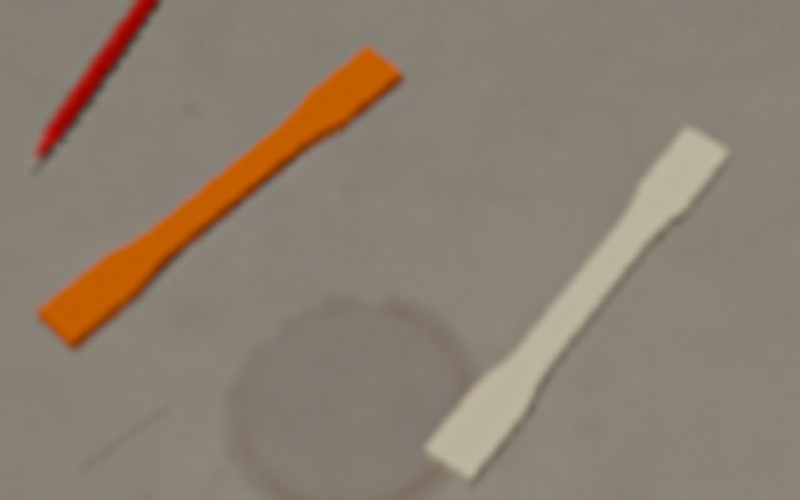

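View pics/s2.png

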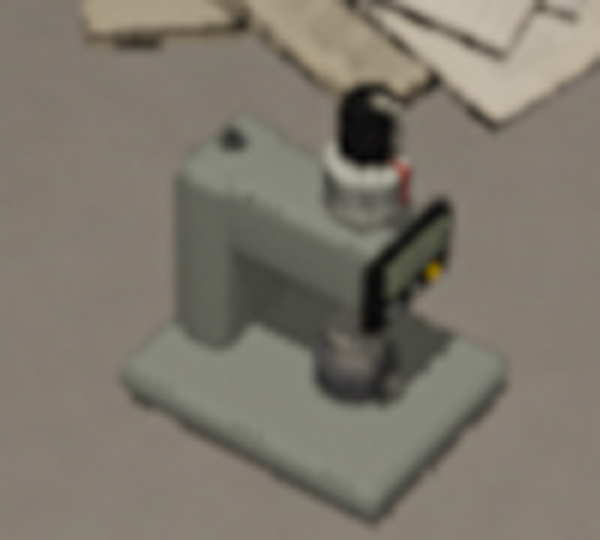

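View pics/t2.png

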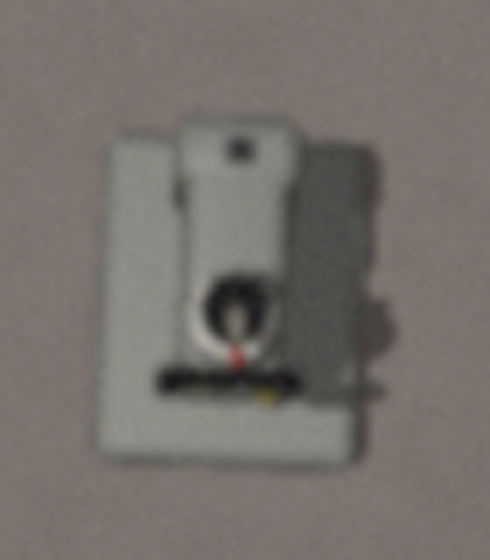

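```bash
python3 - <<'E'
from h import *
from scipy.optimize import least_squares
t=imaging.camera("top");s=imaging.camera("scene")
T=lambda p:(np.array(p)+0.5)/7+[284.5+0,229.5]
S=lambda p:(np.array(p)+.5)/6+[289.5,209.5]
def g(q,P):
    c,sn=np.cos(q[2]),np.sin(q[2]);P=np.array(P)
    return np.c_[q[0]+c*P[:,0]-sn*P[:,1],q[1]+sn*P[:,0]+c*P[:,1],P[:,2]]
m=.001
Pt=np.array([[-41,47,20],[-41,-47,20],[77,47,20],[0,0,152]])*m; ut=np.array([T(p) for p in[(101,453),(354,460),(112,138),(238,307)]])
Ps=np.array([[-41,47,20],[-41,-47,20],[77,47,20],[0,0,152]])*m; us=np.array([S(p) for p in[(374,502),(505,365),(125,368),(370,104)]])
def f(q,w=(1,1)): return np.r_[w[0]*(proj(t,g(q,Pt))-ut).ravel(),w[1]*(proj(s,g(q,Ps))-us).ravel()]
for w in((1,1),(1,0),(0,1)):
    r=least_squares(f,[.45,-.1,0],args=(w,),loss="soft_l1");print(r.x.round(4));print(f(r.x).reshape(-1,2).round(1).tolist())
# bars fit: 4 end corners each view
def bar(ut,us,z):
    P=np.array([[82.5,10,0],[82.5,-10,0],[-82.5,-10,0],[-82.5,10,0]])*m+[0,0,z]
    f=lambda q,w=(1,1):np.r_[w[0]*(proj(t,g(q,P))-ut).ravel(),w[1]*(proj(s,g(q,P))-us).ravel()]
    for w in((1,1),(1,0),(0,1)):
        r=least_squares(f,[.5,.2,1.57],args=(w,),loss="soft_l1");print("bar",r.x.round(4));
    print(f(r.x).reshape(-1,2).round(1).tolist())
t4=lambda L:(np.array(L)+.5)/4+[149.5,229.5]
s5=lambda L:(np.array(L)+.5)/5+[189.5,319.5]
# order: +x(+y world) end, +y local = -x world
bar(t4([(56,110),(61,79),(318,105),(313,139)]),s5([(75,349),(38,314),(370,46),(403,76)]),.006)
E
```

```text
[ 0.5133 -0.0984 -0.0479]
[[-2.1, 0.4], [-0.4, 0.8], [-1.7, -1.5], [-1.2, -0.8], [1.2, -0.7], [2.8, -1.8], [-0.7, -1.4], [1.1, -1.1]]
[ 0.5126 -0.1016 -0.0457]
[[-0.7, 0.7], [1.0, 1.0], [-0.4, -1.2], [0.2, -0.6], [2.3, -1.5], [3.7, -2.6], [0.3, -2.0], [2.2, -1.8]]
[ 0.5131 -0.0938 -0.0502]
[[-4.0, 0.4], [-2.3, 0.9], [-3.4, -1.4], [-3.3, -0.7], [0.0, 0.7], [1.8, -0.6], [-1.9, -0.3], [-0.0, 0.0]]
bar [0.5752 0.2098 1.4572]
bar [0.5744 0.2066 1.4554]
bar [0.5754 0.2112 1.4574]
[[-1.6, -0.3], [-1.6, -0.3], [-2.1, -0.1], [-1.9, -0.8], [-0.3, -0.3], [0.3, 0.2], [-0.2, 0.4], [0.2, -0.3]]
```

```bash
cat >> h.py <<'E'
def go(p=None,yaw=None,o=None):
    """units to reach TCP p (world) & yaw from measured; shift in present tool frame"""
    o=o or ctrl.get_obs();M=R.from_euler("xyz",o["eef_rot"]).as_matrix()
    print("t",round(o["time_s"],2),"tcp",o["ee_pos"].round(4),"rpy",o["eef_rot"].round(4),"q",o["qpos"].round(3),"F",o["force"].round(2),"M",o["moment"].round(3),"w",round(o["grip_width"],4))
    if yaw is not None:
        G=R.from_euler("xyz",[np.pi,0,yaw]).as_matrix();rv=R.from_matrix(M.T@G).as_rotvec();print("turn units",(np.degrees(rv)/30).round(3))
        Mg=G
    else: Mg=M
    if p is not None:
        d=np.array(p)-o["ee_pos"];print("shift units now",(M.T@d/.12).round(3),"after turn",(Mg.T@d/.12).round(3))
E
python3 - <<'E'
from h import *
go((.5826,.276,.2),1.457)
E
python3 -m pendant '[[0,0,0,0,0,0.2256,-1],[0,0,0,0,0,0.2256,-1],[0,0,0,0,0,0.2256,-1],[0,0,0,0,0,0.2256,-1],[0,0,0,0,0,0.2256,-1],[0,0,0,0,0,0.2256,-1],[0,0,0,0,0,0.2256,-1],[0,0,0,0,0,0.2256,-1],[0,0,0,0,0,0.2256,-1],[0,0,0,0,0,0.2256,-1]]'
python3 -m pendant '[[0,0,0,0,0,0.2256,-1],[0,0,0,0,0,0.2256,-1]]'
python3 - <<'E'
from h import *
go((.5826,.276,.2),1.457)
E
```

```text
t 0.3 tcp [0.1455 0.5303 0.3025] rpy [-3.1412 -0.      2.8738] q [ 1.236  0.3    1.521  0.     1.321 -0.067] F [-0.63 -0.59  0.1 ] M [ 0.007 -0.057 -0.004] w 0.0941
turn units [-1.000e-03  0.000e+00  2.706e+00]
shift units now [-4.073 -1.08   0.854] after turn [-1.692  3.859  0.854]
time_s: 1.13
ee_pos: [0.1455, 0.5304, 0.3026]
eef_rot: [-3.142, 0.0, 1.687]
force: [-0.0, -0.4, -0.3]
grip_width: 0.0941
time_s: 1.3
ee_pos: [0.1455, 0.5304, 0.3026]
eef_rot: [-3.142, 0.0, 1.45]
force: [0.4, 0.2, -0.1]
grip_width: 0.0941
t 1.3 tcp [0.1455 0.5304 0.3026] rpy [-3.1415e+00  2.0000e-04  1.4505e+00] q [1.236 0.3   1.521 0.    1.321 1.357] F [ 0.37  0.17 -0.06] M [-0.042  0.093 -0.032] w 0.0941
turn units [-0.     0.    -0.013]
shift units now [-1.667  3.871  0.855] after turn [-1.692  3.859  0.855]
```

```bash

python3 -m pendant '[[-0.085,0.194,0.043,0,0,-0.013,0],[-0.085,0.194,0.043,0,0,0,0],[-0.085,0.194,0.043,0,0,0,0],[-0.085,0.194,0.043,0,0,0,0],[-0.085,0.194,0.043,0,0,0,0],[-0.085,0.194,0.043,0,0,0,0],[-0.085,0.194,0.043,0,0,0,0],[-0.085,0.194,0.043,0,0,0,0],[-0.085,0.194,0.043,0,0,0,0],[-0.085,0.194,0.043,0,0,0,0]]'
python3 -m pendant '[[-0.085,0.193,0.043,0,0,0,0],[-0.085,0.193,0.043,0,0,0,0],[-0.085,0.193,0.043,0,0,0,0],[-0.085,0.193,0.043,0,0,0,0],[-0.085,0.193,0.043,0,0,0,0],[-0.085,0.193,0.043,0,0,0,0],[-0.085,0.193,0.043,0,0,0,0],[-0.085,0.193,0.043,0,0,0,0],[-0.085,0.193,0.043,0,0,0,0],[-0.085,0.193,0.043,0,0,0,0]]'
python3 - <<'E'
from h import *
go((.5826,.276,.2),1.457)
t=imaging.camera("top");s=imaging.camera("scene")
cv2.imwrite("pics/s3.png",s["image"][:,:,::-1]);crop(t,120,210,320,330,4,"t3")
o=ctrl.get_obs();M=R.from_euler("xyz",o["eef_rot"]).as_matrix()
P=o["ee_pos"]+np.array([[0,0,.0972],[0,.0235,.0972],[0,-.0235,.0972]])@M.T
print(proj(t,P).tolist(),proj(s,P).tolist())
E
```

```text
time_s: 2.13
ee_pos: [0.3669, 0.403, 0.2508]
eef_rot: [-3.142, -0.0, 1.463]
force: [0.3, 0.7, 0.2]
grip_width: 0.0472
time_s: 2.97
ee_pos: [0.5862, 0.2767, 0.199]
eef_rot: [-3.141, 0.0, 1.463]
force: [-0.1, 0.1, -0.1]
grip_width: 0.047
t 2.97 tcp [0.5862 0.2767 0.199 ] rpy [-3.1414e+00  1.0000e-04  1.4630e+00] q [0.385 0.61  1.322 0.    1.21  0.492] F [-0.05  0.14 -0.13] M [-0.063  0.088  0.081] w 0.047
turn units [-0.     0.     0.012]
shift units now [-0.009 -0.029 -0.008] after turn [-0.009 -0.029 -0.008]
[[159.46460476490375, 245.6536361415439], [160.95340667083192, 235.99622460763527], [157.9733657547665, 255.37505203440944]] [[198.12509749724387, 345.9762280204616], [189.70169838150898, 338.6379203039663], [206.82486078528456, 353.5433164403314]]
```

View pics/s3.png

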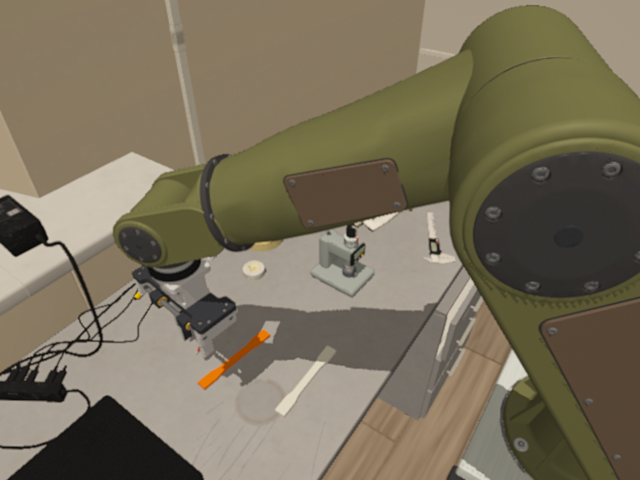

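View pics/t3.png

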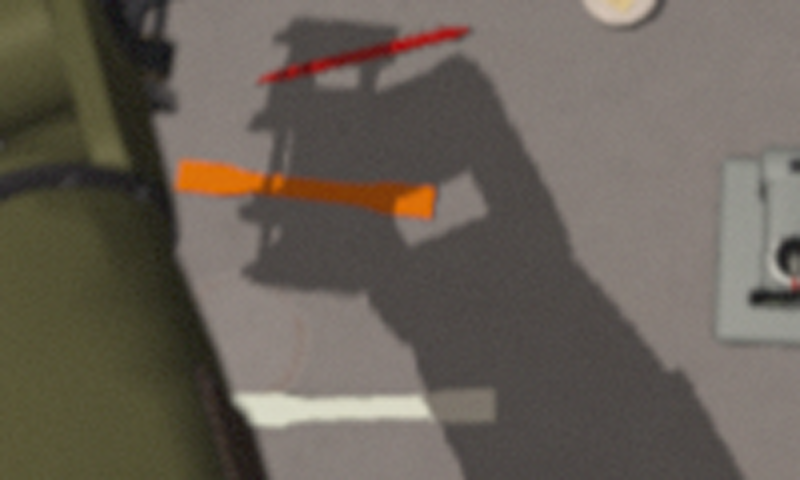

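```bash

python3 -m pendant '[[0,-0.029,0.17,0,0,0.01,0],[0,0,0.17,0,0,0,0],[0,0,0.17,0,0,0,0],[0,0,0.10,0,0,0,0],[0,0,0,0,0,0,0]]'
python3 - <<'E'
from h import *
go((.5826,.276,.098),1.457)
s=imaging.camera("scene");crop(s,110,260,310,410,4,"s4")
o=ctrl.get_obs();M=R.from_euler("xyz",o["eef_rot"]).as_matrix()
P=o["ee_pos"]+np.array([[0,0,.0972],[0,.0235,.0972],[0,-.0235,.0972]])@M.T
print(((proj(s,P)-[109.5,259.5])*4).tolist())
E
```

```text
time_s: 3.48
ee_pos: [0.5805, 0.2779, 0.1236]
eef_rot: [-3.138, 0.002, 1.458]
force: [-0.2, -0.2, -0.1]
grip_width: 0.047
t 3.48 tcp [0.5805 0.2779 0.1236] rpy [-3.1378e+00  2.0000e-03  1.4583e+00] q [0.39  0.692 1.38  0.    1.074 0.502] F [-0.22 -0.21 -0.09] M [-0.085  0.121 -0.025] w 0.047
turn units [-0.007  0.004  0.003]
shift units now [-0.013  0.02   0.214] after turn [-0.014  0.019  0.214]
[[387.4100958706009, 457.1184290369349], [354.9874057858707, 427.6430865584898], [420.8351650760578, 487.45348622679194]]
```

View pics/s4.png

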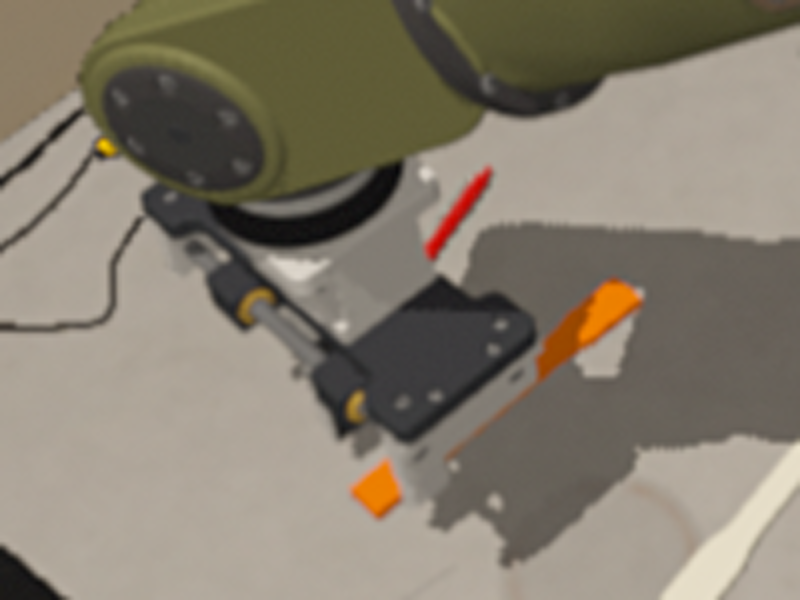

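```bash

python3 -m pendant '[[-0.006,0.01,0.05,0,0,0,0],[-0.006,0.01,0.05,0,0,0,0],[0,0,0.05,0,0,0,0],[0,0,0.03,0,0,0,0],[0,0,0.0,0,0,0,0],[0,0,0.0,0,0,0,0]]'
python3 - <<'E'
from h import *
go((.5826,.276,.0985),1.457)
E
```

```text
time_s: 4.03
ee_pos: [0.584, 0.2762, 0.1046]
eef_rot: [-3.141, 0.0, 1.458]
force: [0.5, -0.2, 1.3]
grip_width: 0.0473
t 4.03 tcp [0.584  0.2762 0.1046] rpy [-3.1414e+00  1.0000e-04  1.4578e+00] q [0.385 0.721 1.382 0.    1.04  0.498] F [ 0.51 -0.22  1.26] M [-0.106  0.123 -0.041] w 0.0473
turn units [-0.     0.     0.002]
shift units now [-0.003 -0.011  0.051] after turn [-0.003 -0.011  0.051]
```

```bash

python3 -m pendant '[[-0.0,0,0.024,0,0,0,0],[0,0,0.024,0,0,0,0],[0,0,0,0,0,0,0],[0,0,0.0,0,0,0,0.3],[0,0,0.0,0,0,0,0.6],[0,0,0.0,0,0,0,1],[0,0,0.0,0,0,0,1],[0,0,0.0,0,0,0,1]]' 25
python3 - <<'E'
from h import *
go((.5826,.276,.0985),1.457)
E
```

```text
time_s: 4.7
ee_pos: [0.584, 0.2762, 0.099]
eef_rot: [3.141, -0.0, 1.458]
force: [-0.1, -0.2, 0.8]
grip_width: 0.0193
t 4.7 tcp [0.584  0.2762 0.099 ] rpy [ 3.1414e+00 -1.0000e-04  1.4579e+00] q [ 0.385  0.728  1.383 -0.     1.03   0.498] F [-0.14 -0.24  0.83] M [-0.014  0.135 -0.007] w 0.0193
turn units [ 0.    -0.     0.002]
shift units now [-0.003 -0.012  0.004] after turn [-0.003 -0.012  0.004]
```

```bash

python3 -m pendant '[[0,0,0,0,0,0,1],[0,0,-0.05,0,0,0,1],[0,0,-0.15,0,0,0,1],[0,0,-0.2,0,0,0,1],[0,0,-0.2,0,0,0,1],[0,0,-0.1,0,0,0,1],[0,0,0.0,0,0,0,1],[0,0,0.0,0,0,0,1],[0,0,0.0,0,0,0,1]]' 30
python3 - <<'E'
from h import *
go((.5826,.276,.185),1.457)
s=imaging.camera("scene");crop(s,110,220,310,370,4,"s5")
t=imaging.camera("top");crop(t,120,210,320,330,4,"t5")
E
```

```text
time_s: 5.45
ee_pos: [0.5836, 0.276, 0.1813]
eef_rot: [-3.14, 0.001, 1.458]
force: [0.9, -0.4, -0.7]
grip_width: 0.0194
t 5.45 tcp [0.5836 0.276  0.1813] rpy [-3.1397e+00  1.0000e-03  1.4579e+00] q [0.385 0.624 1.343 0.    1.176 0.498] F [ 0.95 -0.36 -0.66] M [-0.033  0.076 -0.021] w 0.0194
turn units [-0.004  0.002  0.002]
shift units now [-0.001 -0.008 -0.031] after turn [-0.001 -0.008 -0.031]
```

View pics/s5.png

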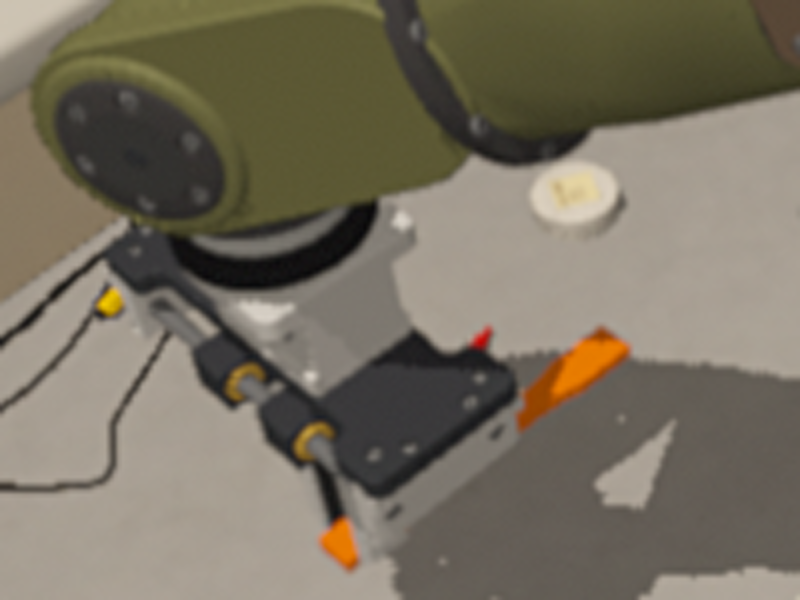

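View pics/t5.png

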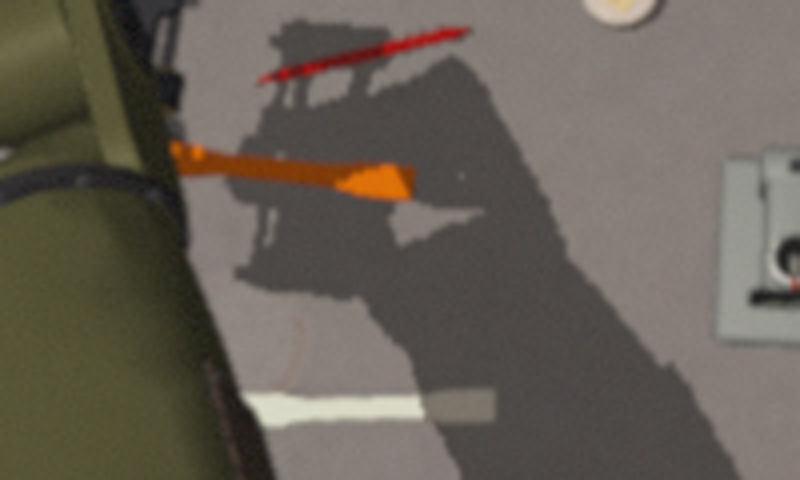

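```bash
python3 - <<'E'
from h import *
t=imaging.camera("top");s=imaging.camera("scene")
a=(np.array([[370,46],[403,76]])+.5)/5+[189.5,319.5]
b=(np.array([[602,328],[632,349]])+.5)/4+[109.5,219.5]
A=back(s,a,.006);print(A)
for z in(.078,.084,.088,.092):print(z,back(s,b,z))
a=(np.array([[318,105],[313,139]])+.5)/4+[149.5,229.5]
b=(np.array([[413,168],[410,202]])+.5)/4+[119.5,209.5]
print(back(t,a,.006))
for z in(.078,.084,.088,.092):print(z,back(t,b,z))
E
```

```text
[[0.57641899 0.12705536 0.006     ]
 [0.55584075 0.13123944 0.006     ]]
0.078 [[0.58197907 0.12193981 0.078     ]
 [0.56148099 0.12411502 0.078     ]]
0.084 [[0.57795964 0.12590247 0.084     ]
 [0.55764962 0.12805772 0.084     ]]
0.088 [[0.57528001 0.12854424 0.088     ]
 [0.55509537 0.13068619 0.088     ]]
0.092 [[0.57260039 0.13118601 0.092     ]
 [0.55254112 0.13331466 0.092     ]]
[[0.57571092 0.12270418 0.006     ]
 [0.55394018 0.12550914 0.006     ]]
0.078 [[0.57510203 0.12721677 0.078     ]
 [0.55443612 0.12862305 0.078     ]]
0.084 [[0.57412693 0.12624731 0.084     ]
 [0.55355959 0.12764688 0.084     ]]
0.088 [[0.57347687 0.125601   0.088     ]
 [0.55297523 0.1269961  0.088     ]]
0.092 [[0.57282681 0.12495469 0.092     ]
 [0.55239088 0.12634531 0.092     ]]
```

```bash
python3 - <<'E'
from h import *
go((.455,.276,.1813),1.523)
E
python3 -m pendant '[[0,-0.05,0,0,0,-0.02,1],[0,-0.1,0,0,0,-0.02,1],[0,-0.15,0,0,0,-0.02,1],[0,-0.15,0,0,0,-0.02,1],[0,-0.15,0,0,0,-0.02,1],[0,-0.15,0,0,0,-0.024,1],[0,-0.15,0,0,0,0,1],[0,-0.1,0,0,0,0,1],[0,-0.05,0,0,0,0,1],[0,0,0,0,0,0,1]]'
python3 - <<'E'
from h import *
go((.455,-.031,.1813),1.523)
E
```

```text
t 5.65 tcp [0.5837 0.2761 0.1817] rpy [-3.1400e+00  8.0000e-04  1.4579e+00] q [0.385 0.624 1.343 0.    1.177 0.498] F [-0.63  0.52 -0.21] M [-0.052  0.025 -0.034] w 0.0195
turn units [-0.003  0.001 -0.124]
shift units now [-0.122 -1.066  0.005] after turn [-0.052 -1.072  0.003]
time_s: 6.48
ee_pos: [0.4574, 0.2854, 0.1829]
eef_rot: [-3.141, 0.0, 1.524]
force: [0.0, -0.0, -1.0]
grip_width: 0.0195
t 6.48 tcp [0.4574 0.2854 0.1829] rpy [-3.1414e+00  1.0000e-04  1.5239e+00] q [0.49  0.406 1.675 0.    1.06  0.537] F [ 0.04 -0.05 -0.99] M [-0.113  0.045 -0.04 ] w 0.0195
turn units [-0.     0.     0.002]
shift units now [-2.635  0.103  0.014] after turn [-2.635  0.106  0.014]
```

```bash

python3 -m pendant '[[-0.1,0.01,0,0,0,0,1],[-0.2,0.01,0,0,0,0,1],[-0.25,0.01,0,0,0,0,1],[-0.25,0.01,0,0,0,0,1],[-0.25,0.01,0,0,0,0,1],[-0.25,0.01,0,0,0,0,1],[-0.25,0.01,0,0,0,0,1],[-0.25,0.01,0,0,0,0,1],[-0.25,0.01,0,0,0,0,1],[-0.2,0.01,0,0,0,0,1]]'
python3 -m pendant '[[-0.2,0,0,0,0,0,1],[-0.135,0,0,0,0,0,1],[-0.05,0,0,0,0,0,1],[0,0,0,0,0,0,1],[0,0,0,0,0,0,1]]'
python3 - <<'E'
from h import *
go((.455,-.031,.147),1.523)
s=imaging.camera("scene");crop(s,240,180,420,320,4,"s6")
t=imaging.camera("top");crop(t,220,220,400,350,4,"t6")
E
```

```text
time_s: 7.32
ee_pos: [0.4574, 0.0121, 0.1829]
eef_rot: [3.141, 0.0, 1.522]
force: [0.2, 0.2, 0.4]
grip_width: 0.0189
time_s: 7.73
ee_pos: [0.4552, -0.0312, 0.1828]
eef_rot: [-3.142, -0.0, 1.522]
force: [-0.3, -0.1, -0.6]
grip_width: 0.0193
t 7.73 tcp [ 0.4552 -0.0312  0.1828] rpy [-3.1415e+00 -1.0000e-04  1.5220e+00] q [-0.149  0.24   1.903  0.     0.998 -0.1  ] F [-0.27 -0.06 -0.64] M [-0.055  0.091  0.053] w 0.0193
turn units [-0.    -0.    -0.002]
shift units now [ 0.002 -0.002  0.299] after turn [ 0.002 -0.002  0.299]
```

View pics/s6.png

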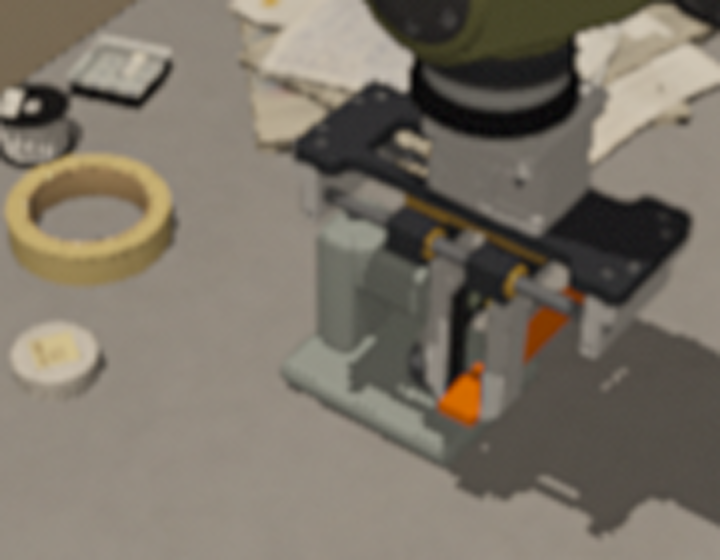

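View pics/t6.png

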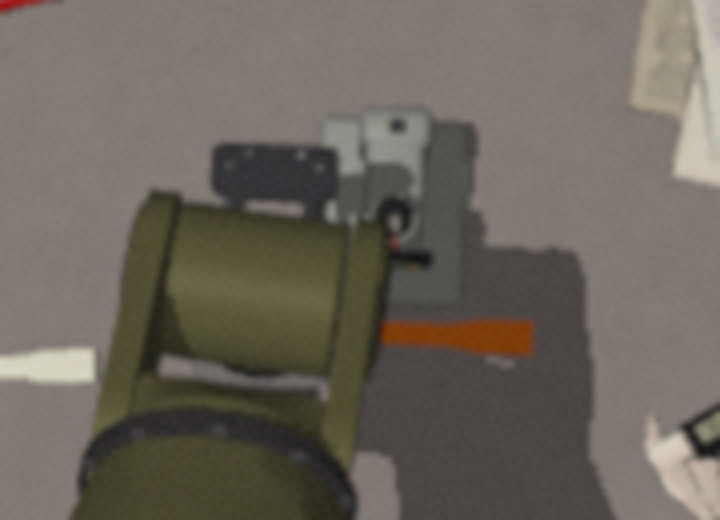

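```bash
python3 - <<'E'
from h import *
t=imaging.camera("top")
b=(np.array([[533,320],[533,356],[382,324],[460,324],[430,347]])+.5)/4+[219.5,219.5]
print(back(t,b,.090))
k=(np.array([[394,215]])+.5)/4+[219.5,219.5];print(k,back(t,k,.152))
crop(t,310,255,335,310,12,"t7")
crop(t,300,255,360,315,12,"t8")
E
```

```text
[[ 0.45599256 -0.18217469  0.09      ]
 [ 0.43496058 -0.18167378  0.09      ]
 [ 0.45463753 -0.09345441  0.09      ]
 [ 0.4541408  -0.13922895  0.09      ]
 [ 0.4409017  -0.12140747  0.09      ]]
[[318.125 273.375]] [[ 0.51149001 -0.10006598  0.152     ]]
```

View pics/t8.png

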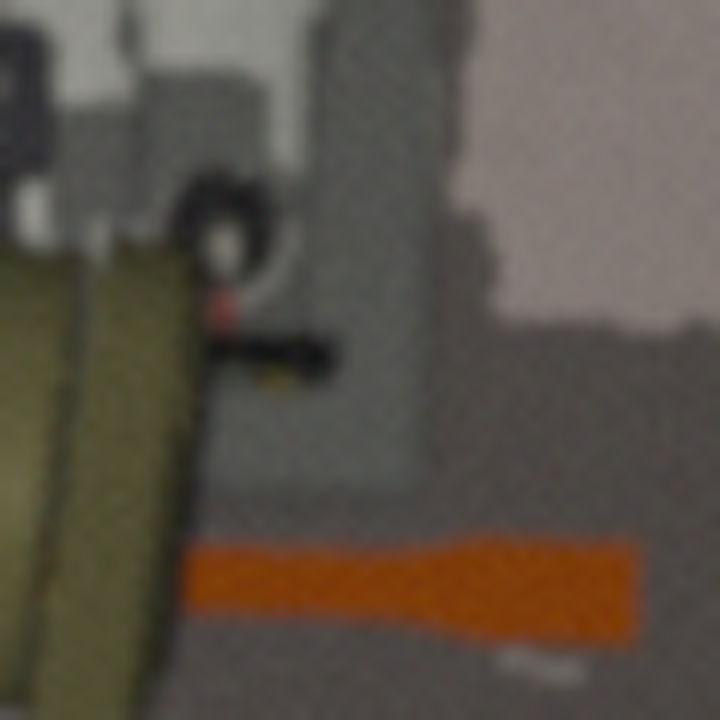

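```bash

python3 -m pendant '[[0,0,0.05,0,0,0,1],[0,0,0.1,0,0,0,1],[0,0,0.1,0,0,0,1],[0,0,0.053,0,0,0,1],[0,0,0,0,0,0,1],[0,0,0,0,0,0,1],[0,0,0,0,0,0,1]]'
python3 - <<'E'
from h import *
go((.5173,-.0322,.1464),1.523)
s=imaging.camera("scene");crop(s,300,200,400,300,6,"s9")
E
```

```text
time_s: 8.47
ee_pos: [0.4554, -0.031, 0.147]
eef_rot: [3.141, 0.0, 1.523]
force: [0.2, 0.7, -0.1]
grip_width: 0.0193
t 8.47 tcp [ 0.4554 -0.031   0.147 ] rpy [3.1410e+00 1.0000e-04 1.5231e+00] q [-0.148  0.301  1.928 -0.     0.912 -0.101] F [ 0.18  0.68 -0.09] M [-0.038  0.065  0.031] w 0.0193
turn units [0.001 0.    0.   ]
shift units now [0.015 0.516 0.005] after turn [0.015 0.516 0.005]
```

View pics/s9.png

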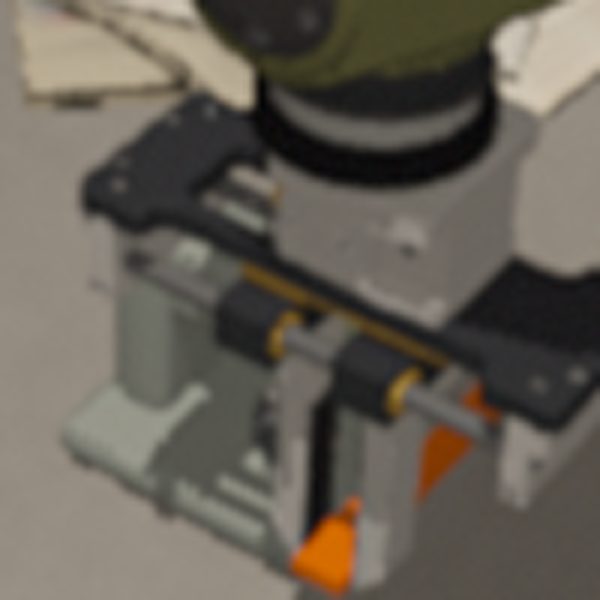

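```bash

python3 -m pendant '[[0.005,0.05,0.002,0,0,0,1],[0.005,0.08,0.002,0,0,0,1],[0.005,0.06,0,0,0,0,1],[0,0,0,0,0,0,1]]'
python3 -c "
from h import *
go((.5173,-.0322,.1464),1.523)"
```

```text
time_s: 8.85
ee_pos: [0.4793, -0.0304, 0.1464]
eef_rot: [3.14, 0.0, 1.523]
force: [-0.8, 0.1, 0.6]
grip_width: 0.0189
t 8.85 tcp [ 0.4793 -0.0304  0.1464] rpy [3.1403e+00 1.0000e-04 1.5228e+00] q [-0.14   0.347  1.864  0.     0.929 -0.092] F [-0.77  0.12  0.6 ] M [-0.065  0.092  0.072] w 0.0189
turn units [ 0.002  0.    -0.   ]
shift units now [0.001 0.317 0.   ] after turn [ 0.001  0.317 -0.   ]
```

```bash

python3 -m pendant '[[0,0.05,0,0,0,0,1],[0,0.05,0,0,0,0,1],[0,0,0,0,0,0,1]]'
python3 -c "
from h import *
go((.5173,-.0322,.1464),1.523)"
```

```text
time_s: 9.1
ee_pos: [0.4909, -0.0311, 0.1462]
eef_rot: [3.141, 0.0, 1.523]
force: [0.2, -0.5, -0.1]
grip_width: 0.0193
t 9.1 tcp [ 0.4909 -0.0311  0.1462] rpy [3.1410e+00 1.0000e-04 1.5228e+00] q [-0.138  0.37   1.832  0.     0.939 -0.09 ] F [ 0.25 -0.52 -0.07] M [-0.09   0.083  0.026] w 0.0193
turn units [ 0.001  0.    -0.   ]
shift units now [ 0.001  0.22  -0.002] after turn [ 0.001  0.22  -0.002]
```

```bash

python3 -m pendant '[[0,0.05,0,0,0,0,1],[0,0.05,0,0,0,0,1],[0,0,0,0,0,0,1],[0,0,0,0,0,0,1]]'
python3 -c "
from h import *
go((.5173,-.0322,.1464),1.523)"
```

```text
time_s: 9.43
ee_pos: [0.5022, -0.0316, 0.1459]
eef_rot: [-3.141, -0.0, 1.523]
force: [-1.3, -0.0, -0.2]
grip_width: 0.0191
t 9.43 tcp [ 0.5022 -0.0316  0.1459] rpy [-3.1414 -0.      1.5228] q [-0.136  0.392  1.801 -0.     0.949 -0.088] F [-1.27 -0.02 -0.21] M [-0.092  0.108  0.053] w 0.0191
turn units [-0. -0. -0.]
shift units now [ 0.001  0.126 -0.004] after turn [ 0.001  0.126 -0.004]
```

```bash

python3 -m pendant '[[0,0.05,0,0,0,0,1],[0,0.05,0,0,0,0,1],[0,0,0,0,0,0,1],[0,0,0,0,0,0,1]]'
python3 -c "
from h import *
go((.5173,-.0322,.1464),1.523)
s=imaging.camera('scene');crop(s,300,200,400,300,6,'s10')
t=imaging.camera('top');crop(t,300,235,360,295,12,'t10')
"
```

```text
time_s: 9.77
ee_pos: [0.5142, -0.0321, 0.146]
eef_rot: [-3.142, -0.0, 1.523]
force: [0.4, -0.3, -0.1]
grip_width: 0.0199
t 9.77 tcp [ 0.5142 -0.0321  0.146 ] rpy [-3.1415 -0.      1.5228] q [-0.134  0.414  1.767 -0.     0.96  -0.086] F [ 0.39 -0.29 -0.13] M [ 0.011  0.083 -0.022] w 0.0199
turn units [-0. -0. -0.]
shift units now [ 0.001  0.026 -0.004] after turn [ 0.001  0.026 -0.004]
```

View pics/s10.png

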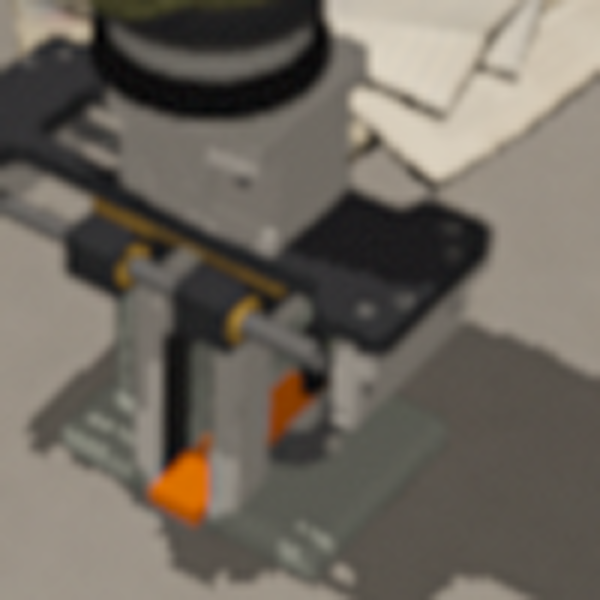

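View pics/t10.png

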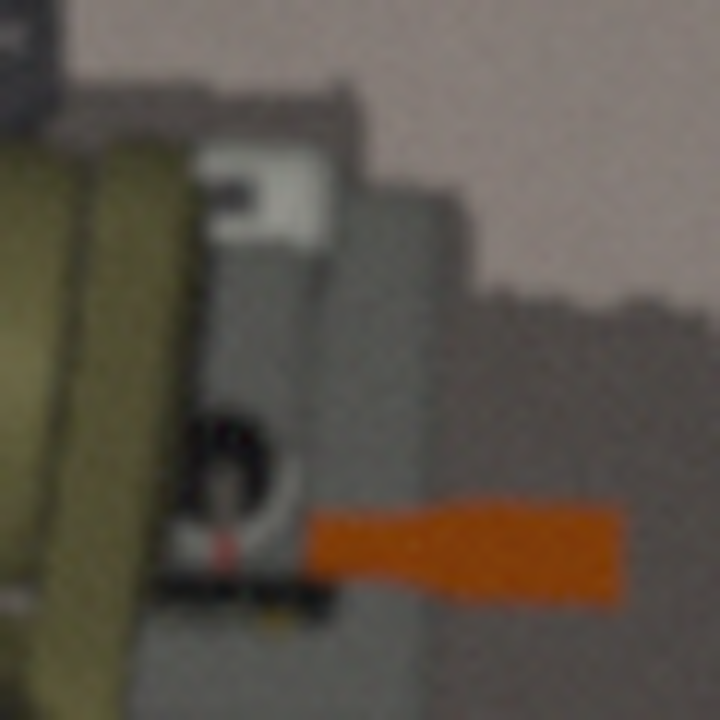

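```bash
python3 - <<'E'
from h import *
t=imaging.camera("top")
f=lambda L:(np.array(L)+.5)/12+[299.5,234.5]
print(back(t,f([[628,502],[622,610],[325,546.5]]),.053))
print(back(t,f([[218,467],[223,467]]),.152))
# predictions
o=ctrl.get_obs();M=R.from_euler("xyz",o["eef_rot"]).as_matrix()
for ax in((.514,-.1005),(.513,-.098)):
    P=np.array([[*ax,.152]]);print((proj(t,P)-[299.5,234.5])*12)
E
```

```text
[[ 0.51505357 -0.18424954  0.053     ]
 [ 0.49309941 -0.18250642  0.053     ]
 [ 0.50664638 -0.12254102  0.053     ]]
[[ 0.51131107 -0.09912619  0.152     ]
 [ 0.51130155 -0.10006354  0.152     ]]
[[225.64075352 453.16553384]]
[[212.37963776 458.60210771]]
```

```bash

python3 -m pendant '[[0.005,0.015,0,0,0,0,1],[0,0.013,0,0,0,0,1],[0,0,0,0,0,0,1],[0,0,0.005,0,0,0,1],[0,0,0,0,0,0,1],[0,0,0,0,0,0,1]]'
python3 -c "
from h import *
go((.5174,-.0318,.1464),1.523)"
python3 -m pendant '[[0,0,0.005,0,0,0,1],[0,0,0,0,0,0,1],[0,0,0,0,0,0,1]]'
python3 -c "
from h import *
go((.5174,-.0318,.1464),1.523)"
```

```text
time_s: 10.42
ee_pos: [0.5173, -0.0317, 0.1454]
eef_rot: [-3.141, -0.0, 1.523]
force: [0.8, 0.1, -1.0]
grip_width: 0.0196
t 10.42 tcp [ 0.5173 -0.0317  0.1454] rpy [-3.1415 -0.      1.5228] q [-0.132  0.421  1.759  0.     0.962 -0.084] F [ 0.76  0.06 -0.96] M [-0.066  0.118  0.01 ] w 0.0196
turn units [-0. -0. -0.]
shift units now [-0.001  0.001 -0.008] after turn [-0.001  0.001 -0.008]
time_s: 10.67
ee_pos: [0.5174, -0.0317, 0.1448]
eef_rot: [-3.142, 0.0, 1.523]
force: [-0.1, 0.1, -0.2]
grip_width: 0.0192
t 10.67 tcp [ 0.5174 -0.0317  0.1448] rpy [-3.1415  0.      1.5229] q [-0.132  0.422  1.759 -0.     0.961 -0.084] F [-0.06  0.1  -0.22] M [-0.086  0.007  0.004] w 0.0192
turn units [-0.  0. -0.]
shift units now [-0.001  0.    -0.013] after turn [-0.001  0.    -0.013]
```

```bash
for i in 1 2 3; do
python3 -m pendant '[[0,0,0.004,0,0,0,1],[0,0,0,0,0,0,1],[0,0,0,0,0,0,1]]' >/dev/null
python3 -c "
from h import *
go()"; done
```

```text
t 10.92 tcp [ 0.5174 -0.0317  0.1444] rpy [3.1416 0.     1.5228] q [-0.132  0.423  1.759 -0.     0.96  -0.084] F [-0.07  0.63  0.89] M [-0.064  0.066  0.045] w 0.0195
t 11.17 tcp [ 0.5174 -0.0317  0.1439] rpy [ 3.1415 -0.      1.5228] q [-0.132  0.423  1.759  0.     0.959 -0.084] F [-0.16  1.26  0.83] M [0.027 0.054 0.037] w 0.0193
t 11.42 tcp [ 0.5174 -0.0317  0.1435] rpy [ 3.1415 -0.      1.5228] q [-0.132  0.424  1.76   0.     0.958 -0.084] F [-0.52  0.48  1.4 ] M [ 0.014  0.051 -0.024] w 0.0191
```

```bash
for i in 1 2 ; do
python3 -m pendant '[[0,0,0.004,0,0,0,1],[0,0,0,0,0,0,1],[0,0,0,0,0,0,1]]' >/dev/null
python3 -c "
from h import *
go()"; done
python3 -c "
from h import *
s=imaging.camera('scene');crop(s,300,200,400,300,6,'s11')
"
```

```text
t 11.67 tcp [ 0.5174 -0.0317  0.143 ] rpy [ 3.1414 -0.      1.5228] q [-0.132  0.425  1.76   0.     0.957 -0.084] F [-0.42  1.38  2.18] M [0.103 0.086 0.011] w 0.02
t 11.92 tcp [ 0.5174 -0.0317  0.1425] rpy [ 3.1414 -0.      1.5228] q [-0.132  0.426  1.76   0.     0.956 -0.084] F [-1.03  2.72  2.47] M [0.195 0.06  0.01 ] w 0.0193
```

View pics/s11.png

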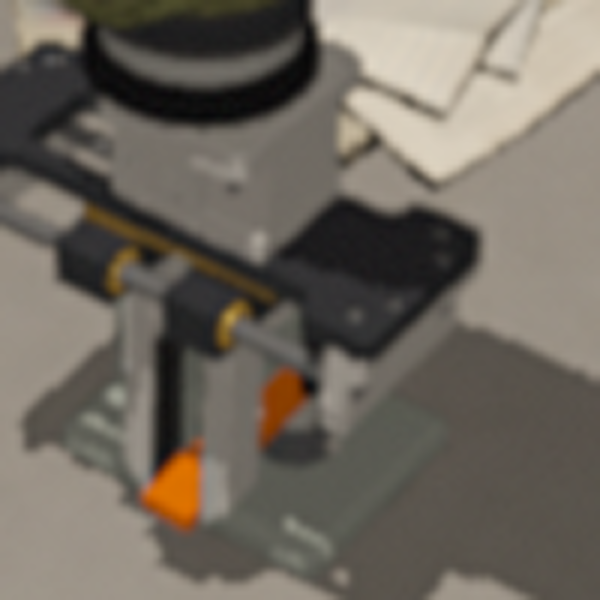

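```bash

python3 -m pendant '[[0,0,-0.008,0,0,0,1],[0,0,0,0,0,0,1],[0,0,0,0,0,0,1]]' 
python3 -m pendant '[[0,0,0,0,0,0,0.5],[0,0,0,0,0,0,0.3],[0,0,0,0,0,0,0.3],[0,0,0,0,0,0,0.3]]' 
python3 -c "
from h import *
go()
s=imaging.camera('scene');crop(s,300,200,400,300,6,'s12')
t=imaging.camera('top');crop(t,300,235,360,295,12,'t12')
"
```

```text
time_s: 12.22
ee_pos: [0.5173, -0.0317, 0.1434]
eef_rot: [-3.142, 0.0, 1.523]
force: [0.3, 1.3, 2.6]
grip_width: 0.0191
time_s: 12.55
ee_pos: [0.5173, -0.0317, 0.1433]
eef_rot: [-3.141, 0.0, 1.523]
force: [-0.1, -0.4, -0.4]
grip_width: 0.0327
t 12.55 tcp [ 0.5173 -0.0317  0.1433] rpy [-3.1413  0.      1.5228] q [-0.132  0.424  1.76  -0.     0.958 -0.084] F [-0.12 -0.38 -0.43] M [-0.114  0.08   0.028] w 0.0327
```

View pics/s12.png

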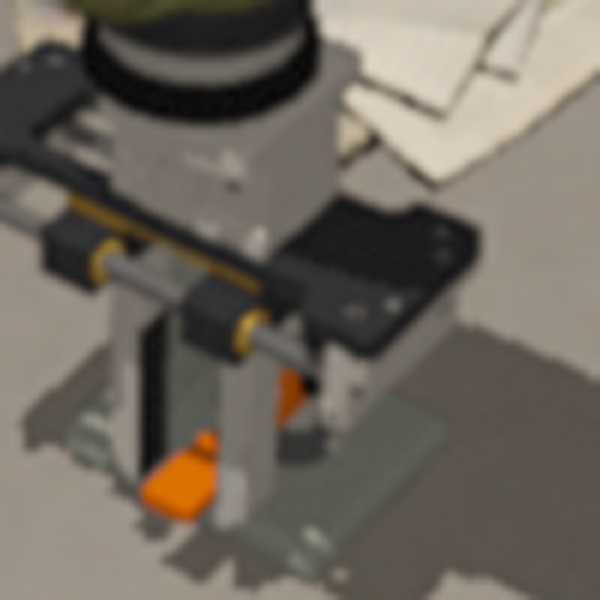

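View pics/t12.png

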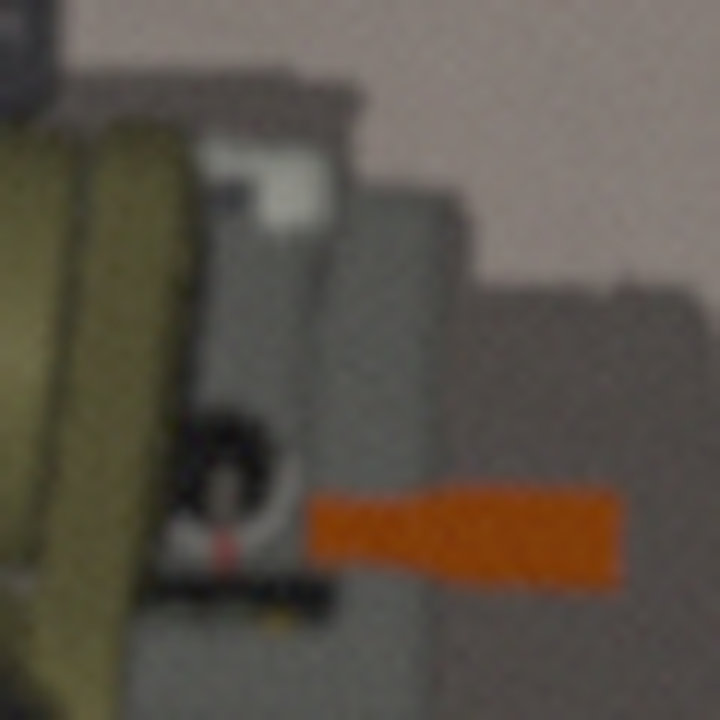

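```bash

python3 -m pendant '[[0,0,0,0,0,0,0],[0,0,-0.05,0,0,0,0],[0,0,-0.15,0,0,0,0],[0,0,-0.25,0,0,0,0],[0,0,-0.25,0,0,0,0],[0,0,-0.25,0,0,0,0],[0,0,-0.2,0,0,0,0],[0.1,0,-0.1,0,0,0,0],[0.2,0,0,0,0,0,0],[0.3,0,0,0,0,0,0]]' 
python3 -m pendant '[[0.3,0,0,0,0,0,0],[0.3,0,0,0,0,0,0],[0.2,0,0,0,0,0,0],[0,0,0,0,0,0,0]]' 
python3 -c "
from h import *
go()
s=imaging.camera('scene');crop(s,290,210,390,300,6,'s13')
t=imaging.camera('top');crop(t,270,235,360,310,8,'t13')
"
```

```text
time_s: 13.48
ee_pos: [0.5209, 0.0396, 0.2949]
eef_rot: [3.139, 0.0, 1.52]
force: [0.0, 1.4, -1.4]
grip_width: 0.0468
time_s: 13.82
ee_pos: [0.5251, 0.1398, 0.2938]
eef_rot: [3.141, -0.001, 1.526]
force: [0.8, 0.2, -0.0]
grip_width: 0.0471
t 13.82 tcp [0.5251 0.1398 0.2938] rpy [ 3.1414e+00 -7.0000e-04  1.5264e+00] q [1.930e-01 2.920e-01 1.552e+00 1.000e-03 1.297e+00 2.370e-01] F [ 0.78  0.17 -0.05] M [-0.075  0.091 -0.014] w 0.0471
```

View pics/s13.png

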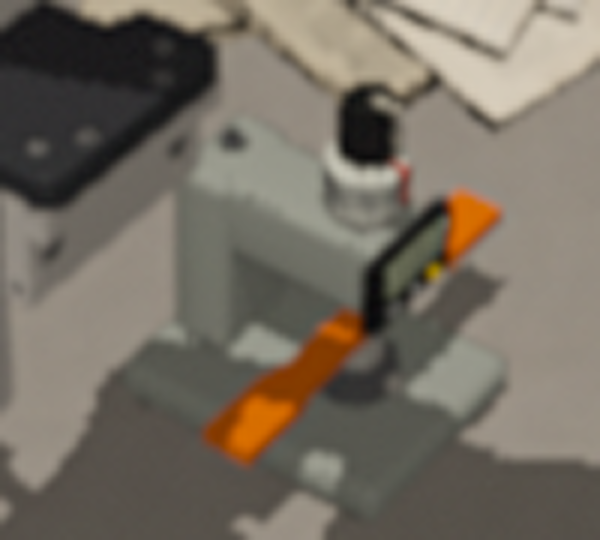

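View pics/t13.png

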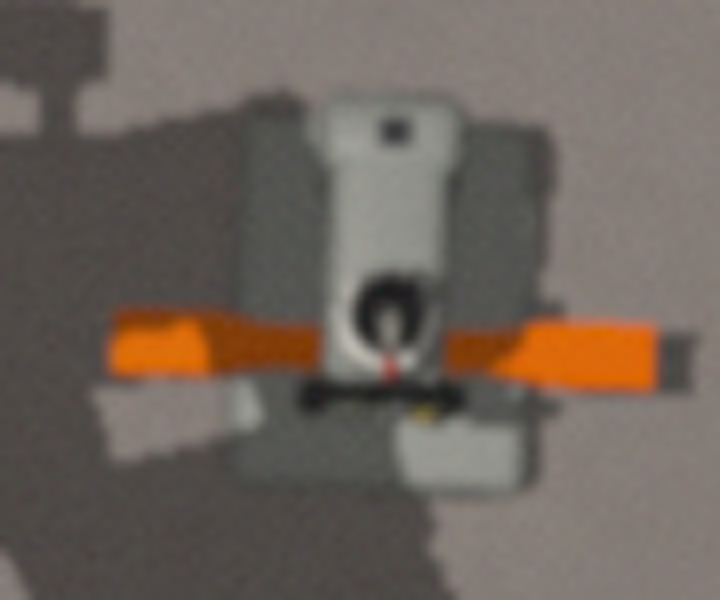

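```bash
python3 - <<'E'
from h import *
t=imaging.camera("top");s=imaging.camera("scene")
f=lambda L:(np.array(L)+.5)/8+[269.5,234.5]
b=back(t,f([[113,312],[106,374],[659,325],[657,392]]),.051);print(b.round(4),b.mean(0))
k=back(t,f([[390,312]]),.152);print(k)
g=lambda L:(np.array(L)+.5)/6+[289.5,209.5]
b=back(s,g([[203,434],[248,465],[502,214]]),.051);print(b.round(4),((b[1]+b[2])/2).round(4), "far-left corner")
print(back(s,g([[370,104]]),.152))
crop(s,320,240,380,290,12,"s14")
E
```

```text
[[ 0.5239 -0.0181  0.051 ]
 [ 0.5049 -0.0159  0.051 ]
 [ 0.5182 -0.1846  0.051 ]
 [ 0.4977 -0.1835  0.051 ]] [ 0.51117182 -0.10053498  0.051     ]
[[ 0.51106169 -0.10048229  0.152     ]]
[[ 0.5273 -0.0142  0.051 ]
 [ 0.506  -0.0106  0.051 ]
 [ 0.5002 -0.1771  0.051 ]] [ 0.5031 -0.0938  0.051 ] far-left corner
[[ 0.51312367 -0.0938577   0.152     ]]
```

View pics/s14.png

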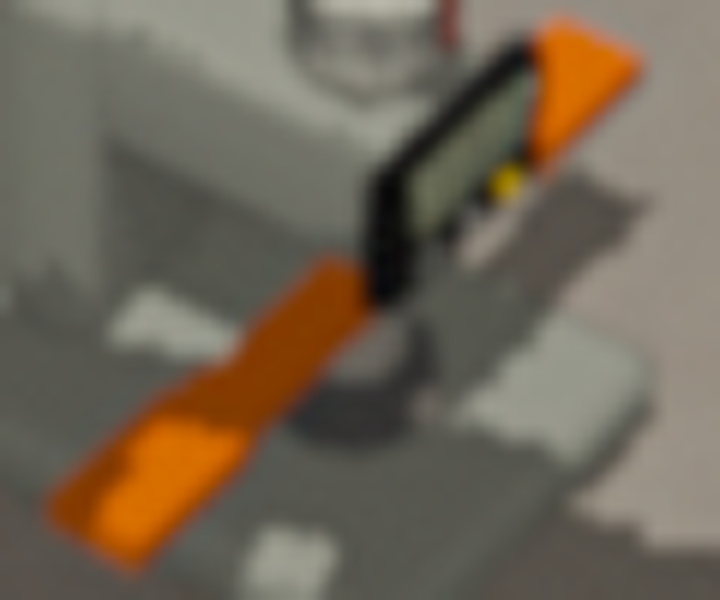

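```bash

python3 -m pendant '[[0,0,0,0,0,-0.23,0],[0,0,0,0,0,-0.23,0],[0,0,0,0,0,-0.23,0],[0,0,0,0,0,-0.23,0],[0,0,0,0,0,-0.23,0],[0,0,0,0,0,-0.23,0],[0,0,0,0,0,-0.23,0],[0,0,0,0,0,-0.23,0],[0,0,0,0,0,-0.23,0],[0,0,0,0,0,-0.23,0]]' >/dev/null
python3 -m pendant '[[0,0,0,0,0,-0.23,0],[0,0,0,0,0,-0.23,0],[0,0,0,0,0,-0.23,0],[0,0,0,0,0,-0.23,0],[0,0,0,0,0,-0.23,0],[0,0,0,0,0,-0.23,0],[0,0,0,0,0,-0.23,0]]' >/dev/null
python3 -c "
from h import *
go((.514,-.098,.275),-2.7)"
```

```text
t 15.43 tcp [0.5255 0.1348 0.2936] rpy [-3.1415e+00  1.0000e-04 -2.7088e+00] q [ 0.184  0.291  1.554 -0.     1.296 -1.82 ] F [-0.19 -0.29  0.45] M [ 0.089 -0.005  0.   ] w 0.0472
turn units [-0.     0.    -0.017]
shift units now [ 0.901 -1.721  0.155] after turn [ 0.916 -1.713  0.155]
```

```bash

python3 -m pendant '[[0.04,-0.07,0.0,0,0,0,0],[0.1,-0.19,0.0,0,0,0,0],[0.13,-0.25,0.0,0,0,0,0],[0.13,-0.25,0.0,0,0,0,0],[0.13,-0.25,0.0,0,0,0,0],[0.13,-0.25,0.0,0,0,0,0],[0.13,-0.25,0.0,0,0,0,0],[0.08,-0.14,0.0,0,0,0,0],[0.03,-0.06,0.05,0,0,0,0],[0,0,0.1,0,0,0,0]]' 
python3 -m pendant '[[0,0,0,0,0,0,0],[0,0,0,0,0,0,0],[0,0,0,0,0,0,0]]' >/dev/null
python3 -c "
from h import *
go((.514,-.098,.275),-2.7)
s=imaging.camera('scene');crop(s,300,150,420,250,6,'s15')
t=imaging.camera('top');crop(t,270,235,360,310,8,'t15')
o=ctrl.get_obs();M=R.from_euler('xyz',o['eef_rot']).as_matrix()
h=o['grip_width']/2
P=o['ee_pos']+np.array([[x,y,.0972] for x,y in((0,0),(.008,h),(-.008,h),(.008,-h),(-.008,-h))])@M.T
print(P.round(4),((proj(s,P)-[299.5,149.5])*6).round().tolist())
"
```

```text
time_s: 16.27
ee_pos: [0.5122, -0.098, 0.2761]
eef_rot: [-3.14, 0.002, -2.72]
force: [0.8, -0.1, -0.1]
grip_width: 0.0471
t 16.52 tcp [ 0.5125 -0.0952  0.2758] rpy [-3.1415e+00  2.0000e-04 -2.7139e+00] q [-0.254  0.26   1.637  0.     1.245 -2.252] F [-0.68  0.2   0.25] M [ 0.039  0.032 -0.029] w 0.0473
turn units [-0.     0.    -0.027]
shift units now [-0.002 -0.027  0.006] after turn [-0.001 -0.027  0.006]
[[ 0.5127 -0.0951  0.1788]
 [ 0.4956 -0.077   0.1787]
 [ 0.5102 -0.0704  0.1787]
 [ 0.5152 -0.1198  0.1788]
 [ 0.5297 -0.1132  0.1788]] [[317.0, 400.0], [333.0, 445.0], [284.0, 440.0], [349.0, 362.0], [302.0, 357.0]]
```

View pics/s15.png

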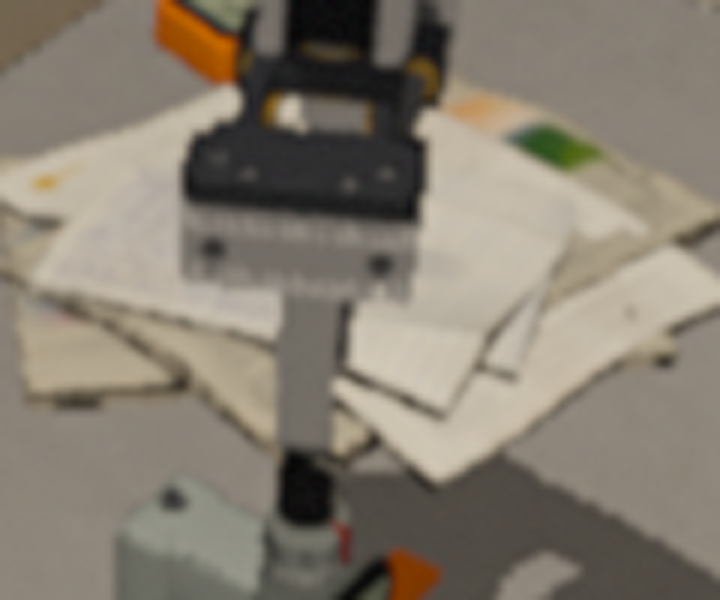

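View pics/t15.png

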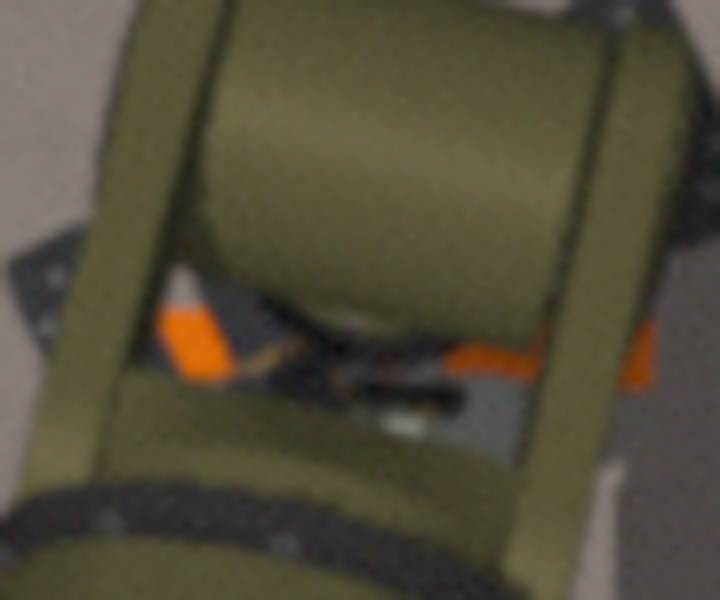

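```bash

python3 -c "
from h import *
go((.514,-.096,.2285))
s=imaging.camera('scene');crop(s,330,200,370,240,16,'s16')"
python3 -m pendant '[[-0.009,-0.012,0.1,0,0,0,0],[0,0,0.15,0,0,0,0],[0,0,0.1,0,0,0,0],[0,0,0.044,0,0,0,0],[0,0,0,0,0,0,0],[0,0,0,0,0,0,0]]' 
python3 -c "
from h import *
go((.514,-.096,.2285))
s=imaging.camera('scene');crop(s,320,180,390,240,10,'s17')
o=ctrl.get_obs();M=R.from_euler('xyz',o['eef_rot']).as_matrix()
h=o['grip_width']/2
P=o['ee_pos']+np.array([[x,y,.0972] for x,y in((0,0),(.008,h),(-.008,h),(.008,-h),(-.008,-h))])@M.T
print(((proj(s,P)-[319.5,179.5])*10).round().tolist())
"
```

```text
t 16.62 tcp [ 0.5126 -0.0951  0.276 ] rpy [-3.1411e+00  6.0000e-04 -2.7131e+00] q [-0.254  0.26   1.636 -0.     1.245 -2.253] F [ 0.88 -0.3  -0.39] M [-0.005  0.026 -0.012] w 0.0471
shift units now [-0.007 -0.012  0.395] after turn [-0.007 -0.012  0.395]
time_s: 17.17
ee_pos: [0.5142, -0.0962, 0.2287]
eef_rot: [-3.141, 0.0, -2.713]
force: [-0.2, -0.7, 1.1]
grip_width: 0.0469
t 17.17 tcp [ 0.5142 -0.0962  0.2287] rpy [-3.1413e+00  3.0000e-04 -2.7130e+00] q [-0.255  0.315  1.683 -0.     1.144 -2.254] F [-0.21 -0.75  1.11] M [ 0.018 -0.035  0.01 ] w 0.0469
shift units now [0.001 0.002 0.002] after turn [0.001 0.002 0.002]
[[314.0, 542.0], [339.0, 618.0], [261.0, 609.0], [365.0, 478.0], [290.0, 470.0]]
```

View pics/s17.png

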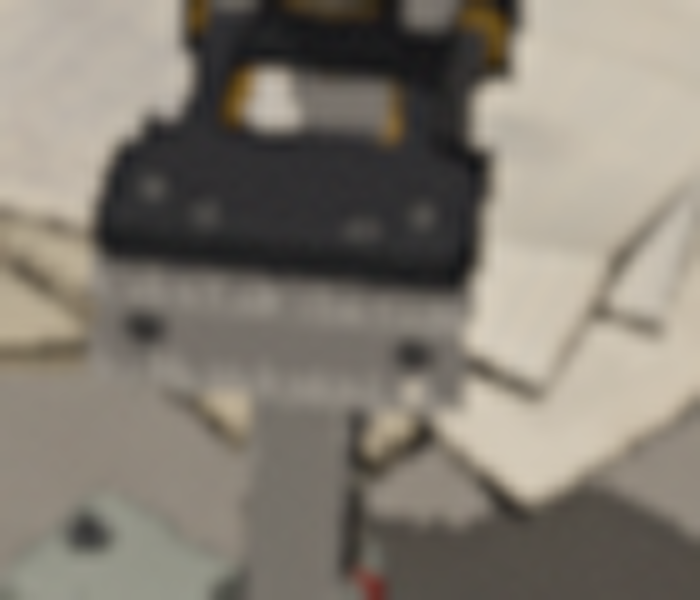

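```bash

python3 -m pendant '[[0,0,0,0,0,0,0.2],[0,0,0,0,0,0,0.4],[0,0,0,0,0,0,0.45],[0,0,0,0,0,0,0.5],[0,0,0,0,0,0,0.5]]' 3
python3 -c "
from h import *
go()"
python3 -m pendant '[[0,0,0,0,0,0,0.55],[0,0,0,0,0,0,0.6],[0,0,0,0,0,0,0.6],[0,0,0,0,0,0,0.6]]' 3
python3 -c "
from h import *
go()"
```

```text
time_s: 17.63
ee_pos: [0.5143, -0.0968, 0.2285]
eef_rot: [-3.14, 0.001, -2.713]
force: [2.4, -5.4, 0.3]
grip_width: 0.0244
t 17.63 tcp [ 0.5143 -0.0968  0.2285] rpy [-3.1399e+00  6.0000e-04 -2.7132e+00] q [-2.560e-01  3.150e-01  1.683e+00 -1.000e-03  1.142e+00 -2.254e+00] F [ 2.41 -5.44  0.3 ] M [-0.958 -0.461 -0.028] w 0.0244
time_s: 17.97
ee_pos: [0.5144, -0.0969, 0.2285]
eef_rot: [-3.14, 0.001, -2.713]
force: [2.1, -5.1, 0.4]
grip_width: 0.0246
t 17.97 tcp [ 0.5144 -0.0969  0.2285] rpy [-3.1398e+00  7.0000e-04 -2.7134e+00] q [-2.560e-01  3.150e-01  1.683e+00 -1.000e-03  1.142e+00 -2.254e+00] F [ 2.09 -5.08  0.36] M [-0.983 -0.486 -0.036] w 0.0246
```

```bash

python3 -m pendant '[[0,-0.009,0,0,0,0,0.6],[0,0,0,0,0,0,0.6],[0,0,0,0,0,0,0.6]]' 3
python3 -c "
from h import *
go()"
python3 -m pendant '[[0,-0.005,0,0,0,0,0.6],[0,0,0,0,0,0,0.6],[0,0,0,0,0,0,0.6]]' 3
python3 -c "
from h import *
go()"
```

```text
time_s: 18.22
ee_pos: [0.5148, -0.0979, 0.2285]
eef_rot: [-3.14, 0.001, -2.713]
force: [2.8, -4.5, 0.4]
grip_width: 0.022
t 18.22 tcp [ 0.5148 -0.0979  0.2285] rpy [-3.1397e+00  8.0000e-04 -2.7134e+00] q [-2.580e-01  3.160e-01  1.681e+00 -1.000e-03  1.142e+00 -2.256e+00] F [ 2.76 -4.51  0.36] M [-1.022 -0.433 -0.008] w 0.022
time_s: 18.47
ee_pos: [0.515, -0.0981, 0.2285]
eef_rot: [-3.14, 0.001, -2.713]
force: [2.9, -4.5, 2.4]
grip_width: 0.0218
t 18.47 tcp [ 0.515  -0.0981  0.2285] rpy [-3.1405e+00  6.0000e-04 -2.7132e+00] q [-2.580e-01  3.170e-01  1.680e+00 -1.000e-03  1.143e+00 -2.257e+00] F [ 2.86 -4.5   2.39] M [-0.874 -0.41  -0.007] w 0.0218
```

```bash

python3 -m pendant '[[0,-0.005,0,0,0,0,0.6],[0,0,0,0,0,0,0.6],[0,0,0,0,0,0,0.6]]' 3
python3 -c "
from h import *
go()"
```

```text
time_s: 18.72
ee_pos: [0.5151, -0.0983, 0.2284]
eef_rot: [-3.141, 0.0, -2.713]
force: [0.4, -1.5, 5.3]
grip_width: 0.0217
t 18.72 tcp [ 0.5151 -0.0983  0.2284] rpy [-3.1414e+00  4.0000e-04 -2.7130e+00] q [-0.258  0.318  1.68   0.     1.144 -2.258] F [ 0.41 -1.51  5.32] M [-0.397 -0.048 -0.05 ] w 0.0217
```

```bash

python3 -m pendant '[[0,-0.001,0,0,0,0,1],[0,0,0,0,0,0,1],[0,0,0,0,0,0,1]]' 45
cat > m.py <<'E'
from h import *
o=ctrl.get_obs();M=R.from_euler("xyz",o["eef_rot"]).as_matrix()
print("t",round(o["time_s"],2),"p",o["ee_pos"].round(4),"yaw",o["eef_rot"][2].round(3),"q6",o["qpos"][5].round(3),"Ftool",(M.T@o["force"]).round(1),"Mtool",(M.T@o["moment"]).round(3),"w",o["grip_width"].round(4))
E
python3 m.py; python3 -m pendant '[[0,0,0,0,0,0,1]]' >/dev/null; python3 m.py
```

```text
time_s: 18.97
ee_pos: [0.5151, -0.0984, 0.2284]
eef_rot: [-3.142, 0.0, -2.713]
force: [0.0, -1.8, 5.8]
grip_width: 0.0211Traceback (most recent call last):
  File "m.py", line 3, in <module>
    print("t",round(o["time_s"],2),"p",o["ee_pos"].round(4),"yaw",o["eef_rot"][2].round(3),"q6",o["qpos"][5].round(3),"Ftool",(M.T@o["force"]).round(1),"Mtool",(M.T@o["moment"]).round(3),"w",o["grip_width"].round(4))
                                                                                                                                                                                               ^^^^^^^^^^^^^^^^^^^^^
AttributeError: 'float' object has no attribute 'round'
Traceback (most recent call last):
  File "m.py", line 3, in <module>
    print("t",round(o["time_s"],2),"p",o["ee_pos"].round(4),"yaw",o["eef_rot"][2].round(3),"q6",o["qpos"][5].round(3),"Ftool",(M.T@o["force"]).round(1),"Mtool",(M.T@o["moment"]).round(3),"w",o["grip_width"].round(4))
                                                                                                                                                                                               ^^^^^^^^^^^^^^^^^^^^^
AttributeError: 'float' object has no attribute 'round'
```

```bash
sed -i 's/o\["grip_width"\].round(4)/round(o["grip_width"],4)/' m.py
python3 m.py
for i in 1 2 3; do python3 -m pendant '[[0,0,0,0,0,0.15,1]]' >/dev/null; python3 m.py; done
python3 -m pendant '[[0,0,0,0,0,0.0,1]]' >/dev/null; python3 m.py
```

```text
t 19.05 p [ 0.5151 -0.0984  0.2285] yaw -2.713 q6 -2.258 Ftool [ 1.6 -2.2 -5.9] Mtool [0.186 0.098 0.035] w 0.0211
t 19.13 p [ 0.5151 -0.0984  0.2284] yaw -2.79 q6 -2.181 Ftool [ 0.5 -1.3 -6.3] Mtool [ 0.3    0.035 -0.134] w 0.021
t 19.22 p [ 0.5151 -0.0984  0.2284] yaw -2.873 q6 -2.098 Ftool [ 0.1 -1.8 -5.8] Mtool [ 0.391  0.058 -0.067] w 0.0211
t 19.3 p [ 0.5151 -0.0984  0.2284] yaw -2.952 q6 -2.019 Ftool [ 0.3 -2.3 -6. ] Mtool [ 0.428  0.01  -0.083] w 0.0211
t 19.38 p [ 0.5151 -0.0984  0.2284] yaw -2.954 q6 -2.017 Ftool [ 0.3 -1.8 -6.2] Mtool [ 0.413  0.058 -0.047] w 0.0213
```

```bash

for i in 1 2 3 4 5 6 7; do python3 -m pendant '[[0,0,0,0,0,0.15,1]]' >/dev/null; python3 m.py; done
python3 -c "
from h import *
s=imaging.camera('scene');crop(s,320,200,380,250,12,'s18')"
```

```text
t 19.47 p [ 0.5151 -0.0984  0.2284] yaw -3.026 q6 -1.945 Ftool [ 0.1 -2.6 -5.5] Mtool [ 0.515  0.004 -0.117] w 0.0212
t 19.55 p [ 0.5151 -0.0985  0.2284] yaw -3.109 q6 -1.862 Ftool [-0.2 -3.1 -6.1] Mtool [ 0.591 -0.012 -0.115] w 0.0213
t 19.63 p [ 0.5151 -0.0985  0.2284] yaw 3.095 q6 -1.783 Ftool [-0.5 -3.1 -5.8] Mtool [ 0.635 -0.158 -0.05 ] w 0.021
t 19.72 p [ 0.5151 -0.0985  0.2284] yaw 3.017 q6 -1.704 Ftool [-0.4 -3.  -5.3] Mtool [ 0.712 -0.098 -0.023] w 0.021
t 19.8 p [ 0.5151 -0.0986  0.2284] yaw 2.938 q6 -1.626 Ftool [ 0.  -3.3 -5.4] Mtool [ 0.756 -0.207 -0.061] w 0.021
t 19.88 p [ 0.5151 -0.0986  0.2284] yaw 2.86 q6 -1.547 Ftool [-1.5 -3.6 -5.5] Mtool [ 0.805 -0.29  -0.075] w 0.0211
t 19.97 p [ 0.5151 -0.0987  0.2284] yaw 2.781 q6 -1.469 Ftool [-1.6 -3.9 -5.4] Mtool [ 0.803 -0.3   -0.086] w 0.0211
```

View pics/s18.png

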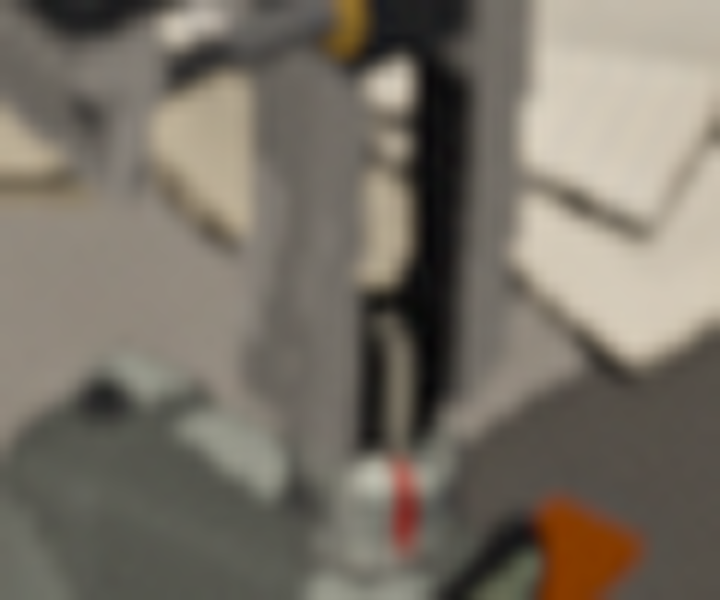

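```bash

python3 -m pendant '[[0,-0.004,0,0,0,0.15,1]]' >/dev/null; python3 m.py
for i in 1 2 3; do python3 -m pendant '[[0,0,0,0,0,0.15,1]]' >/dev/null; python3 m.py; done
python3 -c "
from h import *
s=imaging.camera('scene');crop(s,330,220,370,250,14,'s19')"
```

```text
t 20.1 p [ 0.515  -0.0988  0.2284] yaw 2.706 q6 -1.395 Ftool [-0.7  0.7 -5.4] Mtool [-0.232 -0.298 -0.063] w 0.0209
t 20.18 p [ 0.515  -0.0989  0.2284] yaw 2.624 q6 -1.313 Ftool [-2.5 -0.8 -6.2] Mtool [ 0.241 -0.411 -0.105] w 0.0211
t 20.27 p [ 0.515  -0.0989  0.2284] yaw 2.545 q6 -1.234 Ftool [-2.2 -1.8 -5.1] Mtool [ 0.238 -0.354 -0.088] w 0.0208
t 20.35 p [ 0.515  -0.0989  0.2284] yaw 2.467 q6 -1.156 Ftool [-2.8 -1.  -4.9] Mtool [ 0.321 -0.442 -0.106] w 0.021
```

View pics/s19.png

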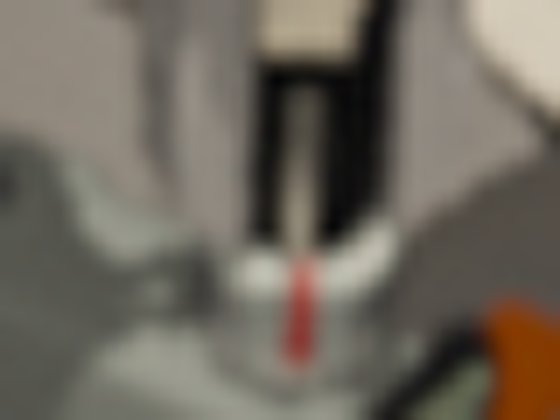

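```bash
cat > cam.py <<'E'
import sys
from h import *
s=imaging.camera('scene');crop(s,335,225,365,250,10,sys.argv[1])
E
for j in 1 2 3; do
for i in 1 2; do python3 -m pendant '[[0,0,0,0,0,0.13,1]]' >/dev/null; python3 m.py; done
python3 cam.py a$j; done
python3 -c "
import cv2,numpy as np
cv2.imwrite('pics/A.png',np.hstack([cv2.imread(f'pics/a{j}.png')[:,:260] for j in (1,2,3)]))"
```

```text
t 20.48 p [ 0.515  -0.0989  0.2284] yaw 2.402 q6 -1.091 Ftool [-1.7 -2.  -5.9] Mtool [ 0.347 -0.404 -0.054] w 0.0209
t 20.57 p [ 0.5149 -0.0989  0.2284] yaw 2.332 q6 -1.02 Ftool [-2.  -1.9 -5.7] Mtool [ 0.364 -0.404 -0.097] w 0.0213
t 20.7 p [ 0.5149 -0.099   0.2284] yaw 2.266 q6 -0.955 Ftool [-1.1 -1.2 -6. ] Mtool [ 0.381 -0.511 -0.019] w 0.0214
t 20.78 p [ 0.5149 -0.0989  0.2284] yaw 2.195 q6 -0.884 Ftool [-2.3 -1.6 -5.3] Mtool [ 0.336 -0.467 -0.056] w 0.0209
t 20.92 p [ 0.5149 -0.0989  0.2284] yaw 2.13 q6 -0.819 Ftool [-2.1 -1.9 -5.8] Mtool [ 0.402 -0.493 -0.068] w 0.0208
t 21.0 p [ 0.5149 -0.099   0.2284] yaw 2.059 q6 -0.748 Ftool [-3.4 -2.4 -6.4] Mtool [ 0.421 -0.528 -0.07 ] w 0.0216
```

View pics/A.png

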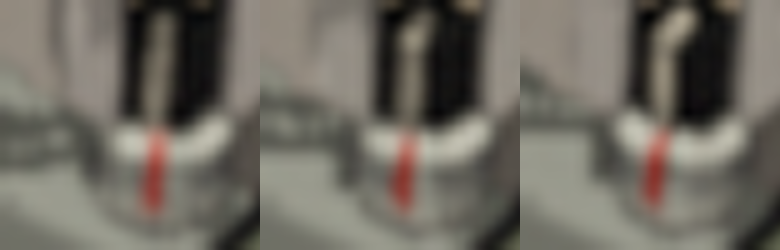

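```bash

for j in 4 5 6; do
for i in 1 2; do python3 -m pendant '[[0,0,0,0,0,0.11,1]]' >/dev/null; python3 m.py; done
python3 cam.py a$j; done
python3 -c "
import cv2,numpy as np
cv2.imwrite('pics/B.png',np.hstack([cv2.imread(f'pics/a{j}.png')[:,:260] for j in (4,5,6)]))"
```

```text
t 21.13 p [ 0.5149 -0.099   0.2284] yaw 2.004 q6 -0.693 Ftool [-2.6 -1.5 -6.6] Mtool [ 0.421 -0.546 -0.066] w 0.0211
t 21.22 p [ 0.5149 -0.099   0.2284] yaw 1.945 q6 -0.633 Ftool [-2.9 -1.1 -6.1] Mtool [ 0.492 -0.556 -0.097] w 0.0211
t 21.35 p [ 0.5148 -0.099   0.2284] yaw 1.889 q6 -0.578 Ftool [-4.2 -2.2 -7.2] Mtool [ 0.48  -0.649 -0.12 ] w 0.021
t 21.43 p [ 0.5148 -0.099   0.2284] yaw 1.829 q6 -0.518 Ftool [-2.4 -1.9 -6.7] Mtool [ 0.485 -0.654 -0.101] w 0.0211
t 21.57 p [ 0.5148 -0.099   0.2284] yaw 1.774 q6 -0.463 Ftool [-3.5 -3.3 -6.9] Mtool [ 0.542 -0.639 -0.111] w 0.0212
t 21.65 p [ 0.5148 -0.099   0.2284] yaw 1.714 q6 -0.403 Ftool [-3.  -2.  -6.8] Mtool [ 0.466 -0.624 -0.099] w 0.0208
```

View pics/B.png

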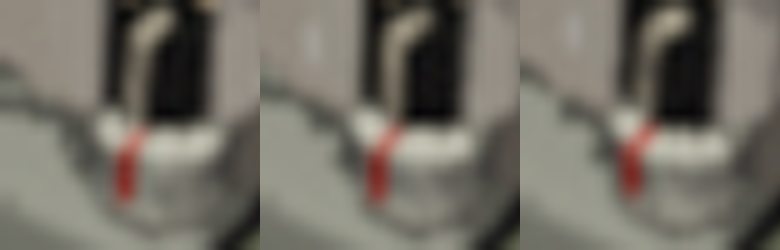

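```bash

python3 -m pendant '[[0,0,0,0,0,0,1]]' >/dev/null; python3 m.py;python3 -m pendant '[[0,0,0,0,0,0,1]]' >/dev/null; python3 m.py
python3 -c "
import cv2,numpy as np
cv2.imwrite('pics/C.png',cv2.resize(np.hstack([cv2.imread(f'pics/a{j}.png')[60:210,60:240] for j in (3,4,5,6)]),None,fx=1.1,fy=2.2))"
```

```text
t 21.78 p [ 0.5148 -0.099   0.2284] yaw 1.716 q6 -0.404 Ftool [-3.1 -2.4 -5.9] Mtool [ 0.47  -0.671 -0.032] w 0.0209
t 21.87 p [ 0.5148 -0.099   0.2284] yaw 1.717 q6 -0.405 Ftool [-3.2 -2.3 -6.2] Mtool [ 0.448 -0.653 -0.041] w 0.0212
```

View pics/C.png

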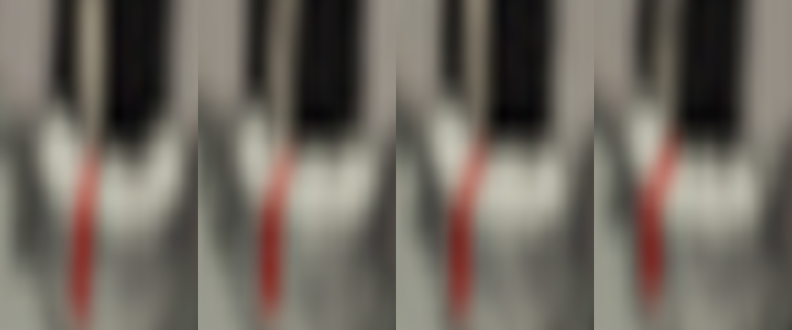

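```bash

for j in 7 8 9; do
for i in 1 2; do python3 -m pendant '[[0,0,0,0,0,0.11,1]]' >/dev/null; python3 m.py; done
python3 cam.py a$j; done
python3 -c "
import cv2,numpy as np
cv2.imwrite('pics/D.png',cv2.resize(np.hstack([cv2.imread(f'pics/a{j}.png')[60:210,20:200] for j in (6,7,8,9)]),None,fx=1.1,fy=2.2))"
```

```text
t 21.95 p [ 0.5148 -0.099   0.2284] yaw 1.66 q6 -0.349 Ftool [-4.  -1.4 -6.6] Mtool [ 0.503 -0.756 -0.129] w 0.0209
t 22.03 p [ 0.5147 -0.099   0.2284] yaw 1.599 q6 -0.288 Ftool [-3.2 -2.4 -7.9] Mtool [ 0.561 -0.776 -0.066] w 0.0211
t 22.17 p [ 0.5147 -0.099   0.2284] yaw 1.544 q6 -0.233 Ftool [-3.9 -1.7 -6.6] Mtool [ 0.529 -0.728 -0.119] w 0.0211
t 22.25 p [ 0.5147 -0.099   0.2284] yaw 1.484 q6 -0.173 Ftool [-3.6 -2.8 -6.4] Mtool [ 0.434 -0.79  -0.16 ] w 0.0212
t 22.38 p [ 0.5147 -0.099   0.2284] yaw 1.429 q6 -0.117 Ftool [-4.4 -2.2 -7. ] Mtool [ 0.423 -0.884 -0.176] w 0.0209
t 22.47 p [ 0.5147 -0.099   0.2284] yaw 1.369 q6 -0.057 Ftool [-3.9 -2.7 -7.7] Mtool [ 0.48  -0.908 -0.158] w 0.0211
```

View pics/D.png

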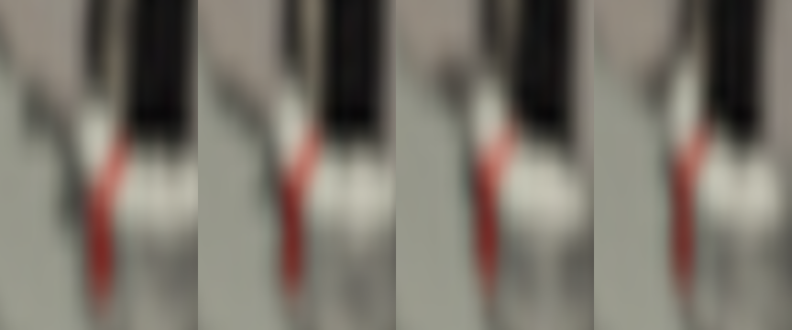

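```bash

for i in 1 2 3; do python3 -m pendant '[[0,0,0,0,0,0.08,1]]' >/dev/null; python3 m.py; done; python3 cam.py b1
```

```text
t 22.6 p [ 0.5147 -0.099   0.2284] yaw 1.329 q6 -0.018 Ftool [-5.1 -1.9 -7.6] Mtool [ 0.505 -0.84  -0.039] w 0.0208
t 22.68 p [ 0.5146 -0.099   0.2284] yaw 1.285 q6 0.026 Ftool [-4.  -1.9 -7. ] Mtool [ 0.481 -0.864 -0.011] w 0.021
t 22.77 p [ 0.5146 -0.099   0.2284] yaw 1.243 q6 0.068 Ftool [-5.  -1.9 -7.4] Mtool [ 0.43  -0.921  0.028] w 0.0212
```

```bash

for i in 1 2; do python3 -m pendant '[[0,0,0,0,0,0,1]]' >/dev/null; python3 m.py; done; python3 -c "
from h import *
s=imaging.camera('scene');crop(s,320,205,380,255,12,'s20')"
```

```text
t 22.9 p [ 0.5146 -0.099   0.2284] yaw 1.245 q6 0.067 Ftool [-4.1 -1.7 -7.5] Mtool [ 0.437 -0.928  0.041] w 0.021
t 22.98 p [ 0.5146 -0.099   0.2284] yaw 1.245 q6 0.066 Ftool [-3.5 -1.4 -7.3] Mtool [ 0.476 -0.929 -0.01 ] w 0.0215
```

View pics/s20.png

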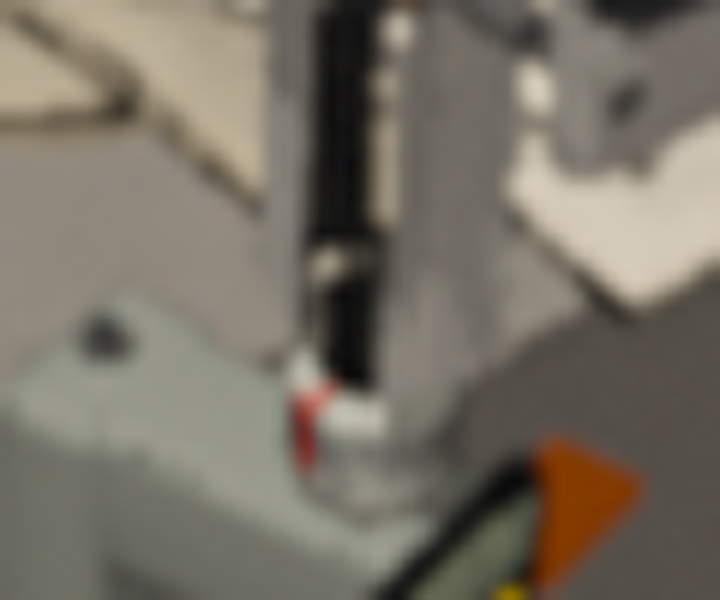

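```bash

python3 -m pendant '[[0,0,0,0,0,0,0.4],[0,0,0,0,0,0,0],[0,0,0,0,0,0,0],[0,0,0,0,0,0,0]]' 
python3 m.py
python3 -m pendant '[[0,0,-0.05,0,0,0,0],[0,0,-0.15,0,0,0,0],[0,0,-0.25,0,0,0,0],[0,0,-0.3,0,0,0,0],[0,0,-0.2,0,0,0,0],[0,0,0,0,0,0,0]]' 
python3 -c "
from h import *
go((.525,.14,.33))"
```

```text
time_s: 23.37
ee_pos: [0.5147, -0.0987, 0.2278]
eef_rot: [-3.141, -0.0, 1.245]
force: [-0.0, -0.5, 0.7]
grip_width: 0.0445
t 23.37 p [ 0.5147 -0.0987  0.2278] yaw 1.245 q6 0.066 Ftool [-0.4  0.1 -0.7] Mtool [ 0.031 -0.094 -0.007] w 0.0445
time_s: 23.87
ee_pos: [0.5155, -0.099, 0.3478]
eef_rot: [3.134, -0.001, 1.245]
force: [1.1, 0.0, 0.5]
grip_width: 0.0469
t 23.87 tcp [ 0.5155 -0.099   0.3478] rpy [ 3.1337e+00 -6.0000e-04  1.2454e+00] q [-0.26   0.209  1.53   0.     1.395  0.066] F [1.06 0.   0.54] M [-0.101  0.101 -0.002] w 0.0469
shift units now [ 1.912 -0.563  0.145] after turn [ 1.912 -0.563  0.145]
```

```bash

python3 -m pendant '[[0.05,-0.02,0,0,0,0,0],[0.15,-0.05,0,0,0,0,0],[0.25,-0.075,0,0,0,0,0],[0.25,-0.075,0,0,0,0,0],[0.25,-0.075,0,0,0,0,0],[0.25,-0.075,0,0,0,0,0],[0.25,-0.075,0,0,0,0,0],[0.25,-0.075,0,0,0,0,0],[0.15,-0.05,0,0,0,0,0],[0,0,0,0,0,0,0]]' 
python3 -c "
from h import *
s=imaging.camera('scene');crop(s,310,205,385,280,8,'s21')
t=imaging.camera('top');crop(t,270,235,360,310,8,'t21');crop(t,305,260,335,285,24,'t22')"
```

```text
time_s: 24.7
ee_pos: [0.5203, 0.1366, 0.3405]
eef_rot: [-3.139, 0.001, 1.249]
force: [0.6, 1.1, 0.3]
grip_width: 0.0466
```

View pics/s21.png

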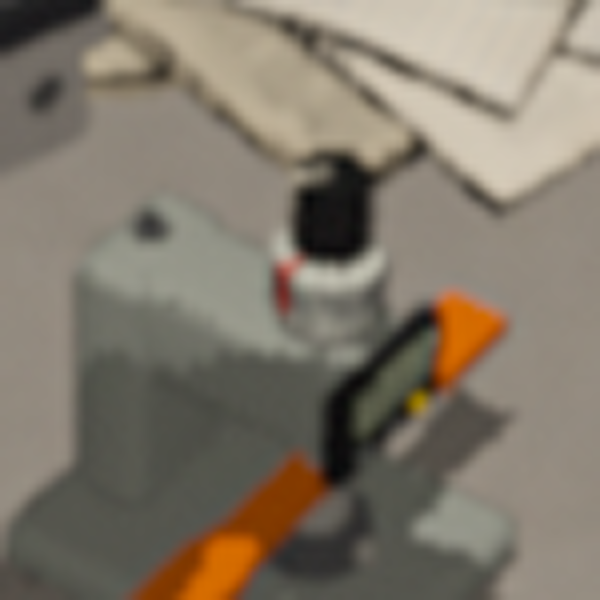

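View pics/t22.png

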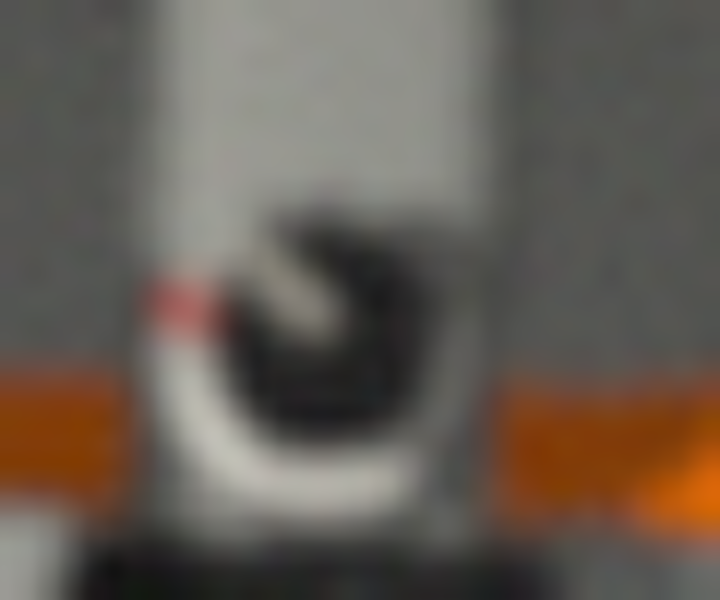

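View pics/t21.png

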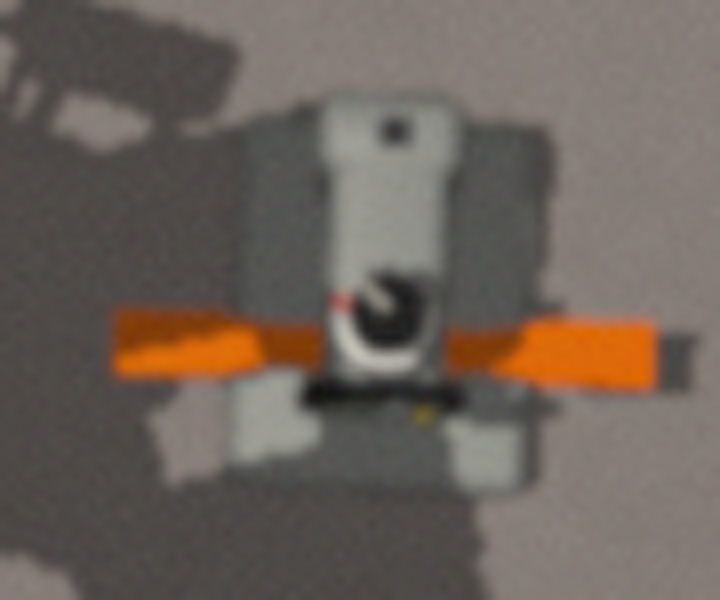

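```bash
python3 -c "
from h import *
go()
t=imaging.camera('top');cv2.imwrite('pics/t23.png',t['image'][:,:,::-1])"
```

```text
t 24.8 tcp [0.5207 0.1337 0.3409] rpy [-3.1398e+00  1.1000e-03  1.2468e+00] q [ 0.183  0.246  1.5   -0.     1.398  0.507] F [ 0.24 -0.15  0.07] M [-0.101  0.075 -0.027] w 0.0469
```

View pics/t23.png

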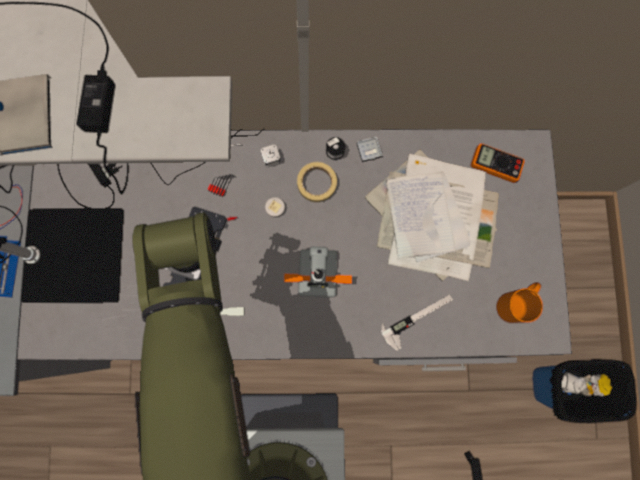

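The other things on the desk that I can see haven't moved. The bar is on the anvil and the hand is well clear, so I'm handing in.

```bash
python3 -c "
from station import hand_in
print(hand_in())"
```

```text
the job is handed in; nothing more can be done
None
```

The orange bar is lying with the middle of its waist on the anvil, and the micrometer is closed on it with one ratchet click. I handed the job in at about 25 s.

- **Placing:** I gripped the bar by its left tab, brought it in from the front, set it down on the anvil and let go. Both cameras show its centre on the measuring axis to within about 1 mm. It looked the same after clamping.
- **Closing:** I turned the black knob clockwise in one continuous grip, about 2.3 rad, and did not need to regrip. The moment about the knob's axis rose to about 0.17 N m, then fell to about zero. That was one click, and I stopped and let go.
- **Marks:** After letting go, the white and red lines stood about 26 degrees apart from above, which agrees with one click (24 degrees).
- **Robot:** At the last check the arm was clear of everything, with no contact force.
- **Less certain:** The moment readings were noisy, by about ±0.04 N m. I inferred the clamping from that moment and the marks; I could not see the spindle's contact with the bar. The two cameras disagreed on position by up to 7 mm, so I compared positions within one camera and centred on the knob by touch.
- **Other things on the desk:** Those I could see had not moved. In the last picture the arm hid most of the white bar and part of the pen. Neither was touched as far as I could tell.

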